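Change over the block magazine with the tip cart

TASK

Change over the mill's block magazine: put every spent stub from the magazine into the tub of the little tip cart, lift the cart's handle so that the tub tips right over its wheels and empties into the tray in front, then lower the tub fully back onto its rest. Only then lay the fresh blocks flat in the magazine one after another: the 85 mm block in the first pocket (nearest the robot, one dot), then the 66 mm in the second, the 48 mm in the third and the 32 mm in the fourth, passing over the pocket of any length that is missing. Finish with everything let go, and do not push the jar, the brush or the plaster model about.

Things in the scene. Friction and masses are not known exactly. Their poses are not given: they have to be found in the camera images.
- axle (a point): centre of the fixed wheel axle of the tip cart, 80 mm above the bench. x axis: the way the load tips (handle to tray); y: along the axle; z up. Two 90 mm rubber wheels stand on 35 mm kerbs at y = +-85 mm. The whole dock (cart, kerbs, tray) is fixed to the bench and moves as one from start to start.
- tub (a joint): tilt of the steel tub about the axle, rad: 0 = down on its rest, grows as the handle is lifted, stop at 1.35 (77 degrees). Stiff friction hinge: it stays at whatever angle it is left, and must be moved both ways; about 5 N at the handle. May start slightly raised, up to 0.2.
- handle_bar (a point): middle of the cart's handle, a round black bar 14 mm thick and 110 mm long, lying along the axle's y direction. With the tub down it is 205 mm behind the axle (towards -x of the axle) and 30 mm above it, its middle 67 mm behind the tub's rear wall; it swings on an arc of 207 mm radius about the axle. Axes turn with the tub.
- tub_floor (a point): centre of the flat floor of the steel tub, on its upper face, 66 mm behind and 12 mm above the axle when down; axes turn with the tub (x forward to the lip, y across, z up out of the tub). Inside: floor 136 mm long by 120 mm wide, rear and side walls 54 mm high above the floor; the front is open, a lip that rises gently (19 degrees) from 70 mm to 127 mm ahead of this point.
- tray_floor (a point): centre of the floor of the white recycling tray that lies on the bench in front of the cart's wheels, fixed. Inside 160 mm along x and 200 mm along y (axes as axle), floor 4 mm above the bench, walls 50 mm high, the wall next the cart 20 mm.
- pocket_1 (a point): first pocket of the fixed aluminium magazine (nearest the robot; marked by 1 black dot on the far side of it): centre of the pocket's floor, 6 mm above the bench. x: across the pocket, along the row to the next pocket (pitch 55 mm); y: along the pocket's length; z up. Inside 28 mm by 92 mm, rim 10 mm high above the floor.
- pocket_2 (a point): second pocket of the fixed aluminium magazine (in the row of four counted from the robot; marked by 2 black dots on the far side of it): centre of the pocket's floor, 6 mm above the bench. x: across the pocket, along the row to the next pocket (pitch 55 mm); y: along the pocket's length; z up. Inside 28 mm by 92 mm, rim 10 mm high above the floor.
- pocket_3 (a point): third pocket of the fixed aluminium magazine (in the row of four counted from the robot; marked by 3 black dots on the far side of it): centre of the pocket's floor, 6 mm above the bench. x: across the pocket, along the row to the next pocket (pitch 55 mm); y: along the pocket's length; z up. Inside 28 mm by 92 mm, rim 10 mm high above the floor.
- pocket_4 (a point): fourth pocket of the fixed aluminium magazine (farthest from the robot; marked by 4 black dots on the far side of it): centre of the pocket's floor, 6 mm above the bench. x: across the pocket, along the row to the next pocket (pitch 55 mm); y: along the pocket's length; z up. Inside 28 mm by 92 mm, rim 10 mm high above the floor.
- stub_1: a spent stub (all alike, three or four present): round brass foot 22 mm across and 8 mm high with a white square post 12 by 12 by 26 mm on it, 34 mm high in all, 35 g. Origin at the centre of the foot's underside, z up the post, x and y square to the post's faces. Starts upright in a magazine pocket, at most one to a pocket.
- stub_2: a spent stub (all alike, three or four present): round brass foot 22 mm across and 8 mm high with a white square post 12 by 12 by 26 mm on it, 34 mm high in all, 35 g. Origin at the centre of the foot's underside, z up the post, x and y square to the post's faces. Starts upright in a magazine pocket, at most one to a pocket.
- stub_3: a spent stub (all alike, three or four present): round brass foot 22 mm across and 8 mm high with a white square post 12 by 12 by 26 mm on it, 34 mm high in all, 35 g. Origin at the centre of the foot's underside, z up the post, x and y square to the post's faces. Starts upright in a magazine pocket, at most one to a pocket.
- stub_4: a spent stub (all alike, three or four present): round brass foot 22 mm across and 8 mm high with a white square post 12 by 12 by 26 mm on it, 34 mm high in all, 35 g. Origin at the centre of the foot's underside, z up the post, x and y square to the post's faces. Starts upright in a magazine pocket, at most one to a pocket.
- block_1: fresh block of the longest kind, 85 mm (three or four of the blocks are present): plain white ceramic bar 85 by 22 by 22 mm, 94 g. Origin at its centre, x along its length. Starts lying on the bench.
- block_2: fresh block of the second longest kind, 66 mm (three or four of the blocks are present): plain white ceramic bar 66 by 22 by 22 mm, 73 g. Origin at its centre, x along its length. Starts lying on the bench.
- block_3: fresh block of the third longest kind, 48 mm (three or four of the blocks are present): plain white ceramic bar 48 by 22 by 22 mm, 53 g. Origin at its centre, x along its length. Starts lying on the bench.
- block_4: fresh block of the shortest kind, 32 mm (three or four of the blocks are present): plain white ceramic bar 32 by 22 by 22 mm, 35 g. Origin at its centre, x along its length. Starts lying on the bench.
- jar: bystander: closed jar 52 mm across, 70 mm high, origin under its base
- brush: bystander: bench brush lying on the bench, origin near its middle
- plaster_model: bystander: plaster jaw model 52 by 60 by 25 mm, origin under its base

How it is judged:
By the outcome, as a careful person would: the job done as asked, in the order asked, and still so for the second after the job is handed in, with the robot touching nothing.
Of stub_1, stub_2, stub_3, stub_4 only 3 to 4 are there at a start; the rules pass over those that are not, and their reading is None.
Of block_1, block_2, block_3, block_4 only 3 to 4 are there at a start; the rules pass over those that are not, and their reading is None.
At some moment in a run one of block_1, block_2, block_3, block_4 may be knocked a few centimetres aside while the robot is not near it.
Once in a run the grip may slacken for a moment while it holds something.
It also fails if it takes over 208 s, if anything falls off the work surface, if the arm or the gripper's body presses on something with over 40 N, if the wrist force passes 120 N, or if a joint passes its speed limit or range.

ROBOT

A 6-joint arm with a two-finger parallel gripper is mounted at the origin on the work surface. World frame = base frame: x ahead of the robot, y to its left, z up, the work surface at z = 0. Lengths are in mm, angles in rad, forces in N, time in s.
With the tool pointing down it reaches from about 275 to 1000 mm from the base axis. Payload 8.4 kg.
Tool frame: the origin (TCP) lies between the finger pads; the fingertips stand r.finger_overhang ahead of it and the grasp point (between the pads) is the TCP (r.finger_overhang is the distance from the TCP to the fingertips, in mm); z points along the fingers, y is the line along which they close (so a half turn about z gives the same grasp; the last joint's range is limited). The gripper opens to 85 mm and grips with 20 to 120 N. Pads are 22 mm wide; open, the fingers measure 114 mm over their backs; the gripper's body (76 mm by 85 mm) begins 54 mm behind the grasp point. The pads swing forward as they close: fully open they stand 13 mm farther back than shut.
Start: joints at [-1.243, 0.353, 1.633, -0, 1.155, -0.002], TCP at [202.407, -591.32, 228.081] pointing down, gripper open.
Joint ranges: [-2.63, 2.63], [-0.92, 2.1], [0.06, 2.66], [-1.3, 4.44], [0, 2.69], [-3.02, 3.02]. Speed limits (rad/s): [2.22, 2.22, 2.79, 3.14, 3.14, 3.14].

INTERFACE

Orientations are given as [roll, pitch, yaw] about the fixed x, y, z axes, in that order (R = Rz(yaw) Ry(pitch) Rx(roll)).
In Python, from rig import r, cams, sign_off gives the robot as it stands.
- The arm moves only by the shell command python3 -m crank 'ROWS' [FORCE]. ROWS is JSON, a list of rows, each a list of 7 numbers: the shift along the tool's x, y, z in m, then the turn, a rotation vector about the tool's x, y, z in rad, then the closure, from 0 (fully open) to 1 (shut). In form: [[dx, dy, dz, ax, ay, az, gripper], ...]. A call has 1 to 5 rows; each row is the pose to reach, as a shift and turn from the pose commanded when the call began, along the tool's axes at that moment; what a row does not reach only later rows make up. A row lasts 1/10 s, in which the tool goes at most 50 mm and 8.59 degrees, less where a joint would pass 70% of its speed; a pose out of reach is approached as far as the arm can. A call with a gripper value outside its range is refused whole. The fingers move at their own pace and stop on an object; FORCE is the grip in N (left out, the last holds). Time passes only in rows, so rows that repeat a pose let the fingers close. It gives the time, the measured TCP pose, the force, the opening and the grip force at its end, in the units of the state.
- r.sense(): the state, without advancing time (a new reading comes with each control period).
- cams.grab_frame(name): name is "scene" or "top" or "wrist"; returns a dict with "image" (400x640x3 uint8, red, green, blue), "fx", "fy", "cx", "cy" (pixels), "position" and "orientation" of the camera in the world. Camera axes: x right, y down, z forward; pixel columns grow to the right and rows downward; lengths in mm; the calibration is good to about 2 mm. The wrist camera is an equidistant fisheye: a pixel r from the principal point sees the ray r / f radians off the axis. A picture is of the moment at which its call begins. There is no depth.
- sign_off(): hands the job in; it is judged then, once.
The state is a dict: "clock": time; "qpos": joint angles; "qvel": joint speeds; "joint_efforts": joint torques, N m; "eef_pos": TCP position; "tcp_rot": TCP orientation; "contact_force": force on the tool from outside, world axes, zero at the start; "wrist_torque": the same for the moment, N m; "opening": opening from 0.0 (shut) to 1.0 (fully open); "grasp_force": force on a finger pad.
Only numpy, scipy, OpenCV 4.12 (cv2) and the standard library are available. Lean on these libraries where they do the work, as an engineer would, in place of code of your own. Each camera call takes 0.05 s, during which the arm holds its last target. There are 200 camera calls.

## Working session

There is one attempt and no reset: what is moved stays moved. The work goes in short steps, Python scripts to look and compute and a shell command to move; the robot and the scene stay as the last step left them, time stands still between calls to the robot, and variables do not carry over. Pictures are saved under pics/ and viewed, at most 14 in all, crops included, and the job is handed in when it is done.

```bash
ls; mkdir -p pics; python3 - <<'E'
from rig import r,cams
import cv2
for n in("scene","top"):
    f=cams.grab_frame(n); cv2.imwrite(f"pics/{n}0.png",f["image"][:,:,::-1]); print({k:v for k,v in f.items() if k!="image"})
print(r.sense(), r.finger_overhang)
E
```

```text
pics
{'fx': 414.6901428062368, 'fy': 414.6901428062368, 'cx': 327.9856191357596, 'cy': 194.9958303702352, 'position': array([1070.26403801, -585.09824869,  683.49774683]), 'orientation': array([-2.28725729, -0.02005261,  0.73259681])}
{'fx': 411.99087702230827, 'fy': 411.99087702230827, 'cx': 319.42050994836256, 'cy': 201.9696125474236, 'position': array([ 400.146734  ,  -79.46270317, 1135.85297237]), 'orientation': array([-2.93535389e+00, -2.49320440e-03, -1.49527100e+00])}
{'clock': 0.1, 'qpos': array([-1.24336147e+00,  3.53610057e-01,  1.63406358e+00, -4.60648937e-06,
        1.15516693e+00, -2.41822044e-03]), 'qvel': array([ 1.90113144e-03, -1.32768579e-03, -1.93460021e-03, -2.72913375e-05,
        2.74004664e-03,  5.71594030e-04]), 'joint_efforts': array([-1.01642112e-03, -6.06353045e+01, -3.42819357e+01, -5.37015296e-05,
        3.89174907e-03, -1.07939820e-05]), 'eef_pos': array([ 202.29138691, -590.90856091,  227.4156451 ]), 'tcp_rot': array([-3.14034474e+00,  1.19425666e-06,  3.29854941e-01]), 'contact_force': array([ 0.10153646, -0.14128625, -0.35713224]), 'wrist_torque': array([ 0.03408819, -0.04406606, -0.00770328]), 'grasp_force': 0.0, 'opening': 1.0028370051254547} 19.0
```

View pics/top0.png

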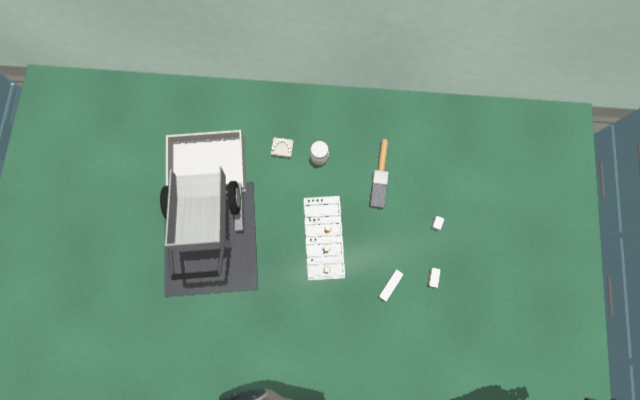

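View pics/scene0.png

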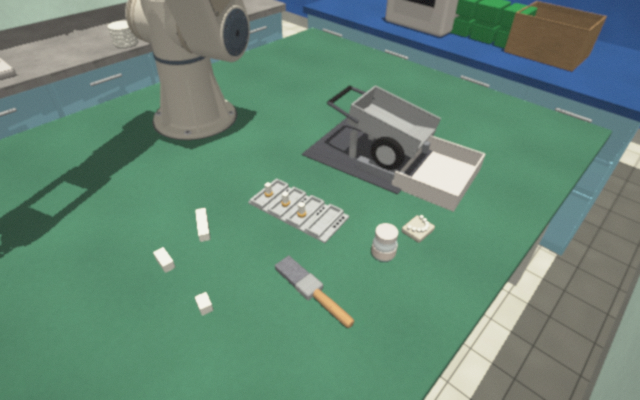

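```bash
cat > h.py <<'E'
from rig import r,cams
import cv2,numpy as np
from scipy.spatial.transform import Rotation as R
def rot(o): return R.from_euler("xyz",o)
def back(f,px,z,fish=False):
    px=np.atleast_2d(np.asarray(px,float)); d=(px-[f["cx"],f["cy"]])/f["fx"]
    if fish:
        t=np.linalg.norm(d,axis=1,keepdims=True); v=np.hstack([d/np.maximum(t,1e-9)*np.sin(t),np.cos(t)])
    else: v=np.hstack([d,np.ones((len(d),1))])
    v=rot(f["orientation"]).apply(v); p=f["position"]
    return p+v*((z-p[2])/v[:,2:3])
def proj(f,P,fish=False):
    c=rot(f["orientation"]).inv().apply(np.atleast_2d(P)-f["position"])
    if fish:
        h=np.hypot(c[:,0],c[:,1]); t=np.arctan2(h,c[:,2]); d=c[:,:2]/np.maximum(h,1e-9)[:,None]*t[:,None]
    else: d=c[:,:2]/c[:,2:]
    return d*f["fx"]+[f["cx"],f["cy"]]
def go(x,y,z,yaw=None,tilt=0.):
    "shift (m) & rotvec in the tool frame from the current pose to a tool-down pose with tool x at yaw"
    s=r.sense(); T=rot(s["tcp_rot"]); 
    d=T.inv().apply(np.array([x,y,z])-s["eef_pos"])/1000
    if yaw is None: return d.round(4)
    G=R.from_euler("xyz",[np.pi,0,yaw]); return d.round(4),(T.inv()*G).as_rotvec().round(3)
E
python3 - <<'E'
from h import *
f=cams.grab_frame("top"); im=f["image"]; hsv=cv2.cvtColor(im,cv2.COLOR_RGB2HSV)
m=((hsv[...,1]<70)&(hsv[...,2]>110)).astype(np.uint8)
n,l,st,c=cv2.connectedComponentsWithStats(m)
for i in range(1,n):
    if 20<st[i,4]<8000 and st[i,1]>90:
        pts=np.argwhere(l==i)[:,::-1].astype(float)
        z=22 if st[i,0]>370 else 10
        w=back(f,pts,z)[:,:2].astype(np.float32)
        b=cv2.minAreaRect(w); print(st[i],w.mean(0).round(1),[np.round(q,1) for q in b])
cr=im[190:285,300:450]; cv2.imwrite("pics/c1.png",cv2.resize(cr[:, :],None,fx=5,fy=5,interpolation=cv2.INTER_CUBIC)[:,:,::-1])
cr=im[120:300,155:265]; cv2.imwrite("pics/c2.png",cv2.resize(cr,None,fx=3.3,fy=3.3,interpolation=cv2.INTER_CUBIC)[:,:,::-1])
f=cams.grab_frame("wrist");cv2.imwrite("pics/w0.png",f["image"][:,:,::-1]);print({k:v for k,v in f.items() if k!="image"})
E
```

```text
[ 164  129   86  120 7252] [669.4 269.7] [array([656.2, 255.3]), array([329.5, 238.7]), np.float64(8.7)]
[270 137  24  21 424] [788.5  55.6] [array([789. ,  55.4]), array([64.2, 57.9]), np.float64(86.9)]
[310 140  20  25 396] [781.1 -52.7] [array([781.3, -53.7]), array([72.1, 54.4]), np.float64(4.6)]
[385 146   3  22  22] [ 778.2 -242.9] [array([ 778.2, -243.1]), array([ 2.8, 62.6]), np.float64(85.7)]
[371 169  18  39 551] [ 686.5 -227.4] [array([ 686.7, -227.5]), array([ 44.7, 109.4]), np.float64(87.1)]
[ 296  195   82   87 3825] [527.5 -96. ] [array([ 542.7, -114.3]), array([232.9, 223.5]), np.float64(7.8)]
[431 215  14  16 156] [ 599.2 -390.9] [array([ 599.5, -390.9]), array([28.9, 41.9]), np.float64(73.0)]
[164 264   1  21  21] [406.  337.6] [array([406.1, 337.6]), array([53.2,  0. ]), np.float64(8.7)]
[428 267  13  21 225] [ 452.1 -384.3] [array([ 452. , -383.8]), array([30.6, 54.1]), np.float64(82.7)]
[378 269  26  33 370] [ 423.2 -269.7] [array([ 423.5, -269.9]), array([28.2, 90.6]), np.float64(59.8)]
[231 276  27  16 154] [391.1 120.8] [array([394. , 117.9]), array([67.8, 40.2]), np.float64(87.9)]
[255 389  31  11 156] [124.   22.7] [array([128.2,  22.9]), array([23.7, 76.1]), np.float64(4.3)]
{'fx': 309.70691628693146, 'fy': 309.70691628693146, 'cx': 319.0364182793799, 'cy': 197.28200100055656, 'position': array([ 282.09809687, -563.77399622,  374.98243008]), 'orientation': array([ 2.80691591e+00,  5.94381576e-04, -1.24083851e+00])}
```

View pics/c1.png

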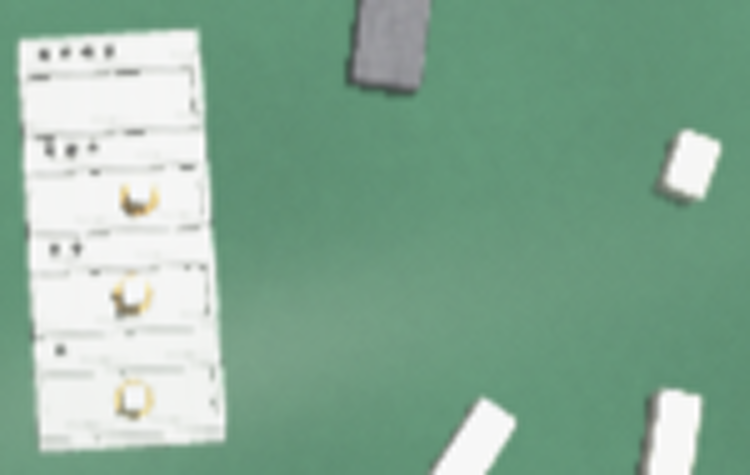

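View pics/c2.png

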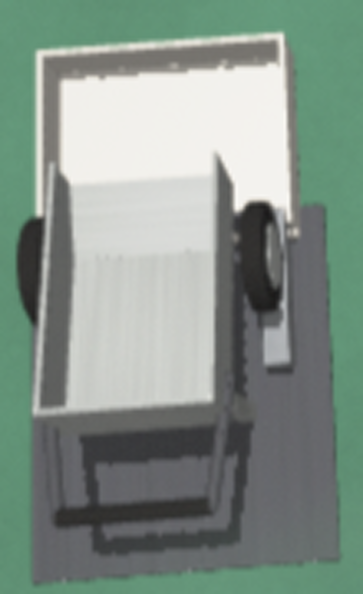

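```bash
python3 - <<'E'
from h import *
im=cv2.imread("pics/scene0.png"); cv2.imwrite("pics/c3.png",cv2.resize(im[80:215,295:495],None,fx=4,fy=4,interpolation=cv2.INTER_CUBIC))
E
```

```text
(no output)
```

View pics/c3.png

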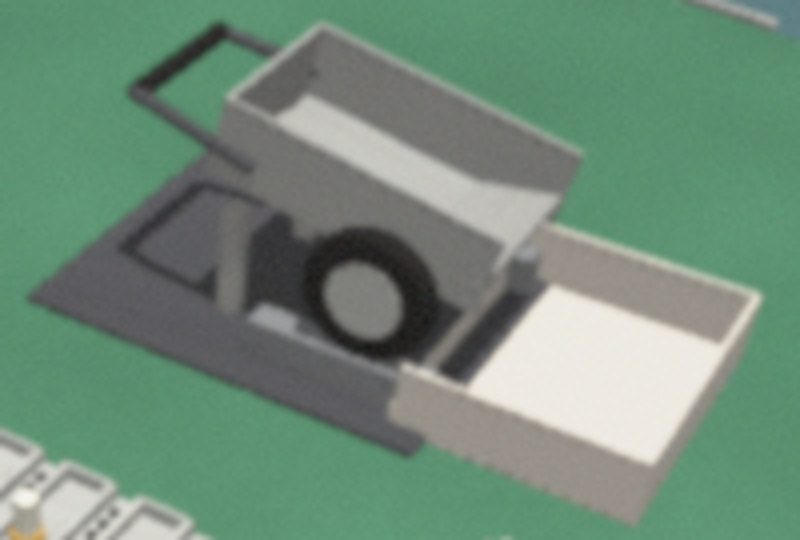

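```bash
python3 - <<'E'
from h import *
from scipy.optimize import least_squares
t=cams.grab_frame("top"); s=cams.grab_frame("scene")
H=lambda y:(-205,y,30); W=lambda y:(-135.5,y,66)
tub=[(t,H(55),(172.3,277)),(t,H(-55),(219.2,273)),(s,H(-55),(328.3,102.5)),(s,H(55),(350.5,87.5)),
 (t,W(61.5),(165.9,244.8)),(t,W(-61.5),(220,242.7)),(s,W(-61.5),(353,104.5)),(s,W(61.5),(375.5,86))]
tray=[(t,(82,102),(166.2,135.2)),(t,(82,-102),(240.8,130.6)),(t,(-82,-102),(244.4,191.2)),(s,(82,102),(485,154)),(s,(82,-102),(457,197)),(s,(-82,-102),(396,172))]
def res(p,full=False):
    x,y,yaw,th,tx=p; Z=R.from_euler("z",yaw); A=np.array([x,y,80]); T=Z*R.from_euler("y",th); e=[]
    for f,P,u in tub: e.append(proj(f,A+T.apply(P))[0]-u)
    for f,P,u in tray: e.append(proj(f,A+Z.apply((tx+P[0],P[1],-80+54)))[0]-u)
    return np.ravel(e)
b=None
for th in(0,.2):
    o=least_squares(res,[620,270,0,th,130],loss="soft_l1"); print(o.x.round(3),o.cost); 
print(res(o.x).reshape(-1,2).round(1).tolist())
Z=R.from_euler("z",o.x[2]);T=Z*R.from_euler("y",o.x[3]);A=np.array([*o.x[:2],80]);print("handle",A+T.apply(H(0)),"floor",A+T.apply((-66,0,12)))
# magazine
c=np.array([(18,38),(198,30),(225,440),(40,452)])/5+[300,190]; print("mag corners",back(t,c,16)[:,:2].round(1).tolist())
st=np.array([(135,400),(132,297),(140,197)])/5+[300,190]; print("stubs",back(t,st,40)[:,:2].round(1).tolist())
e=np.array([(28,75),(192,65),(207,228),(33,235),(42,372),(212,362),(40,270),(205,262),(30,170),(198,165)])/5+[300,190]; print("pocket edges",back(t,e,16)[:,:2].round(1).tolist())
E
```

```text
[6.03307e+02 2.40601e+02 1.44000e-01 1.77000e-01 1.16987e+02] 14.105259276129983
[6.03307e+02 2.40601e+02 1.44000e-01 1.77000e-01 1.16987e+02] 14.105259276129924
[[0.0, -0.5], [-0.3, 0.3], [-0.2, 0.4], [-0.7, -0.1], [0.3, -0.7], [-1.2, -2.1], [-1.6, -0.3], [-0.6, 0.1], [1.2, -1.0], [0.2, -1.1], [-1.6, -4.6], [-0.5, -0.6], [-0.1, -2.2], [-2.0, -2.0]]
handle [408.8117576  212.45084279 145.60676007] floor [541.09669207 231.59692379 103.42710034]
mag corners [[643.0, -19.7], [655.2, -119.3], [432.0, -148.4], [418.3, -50.3]]
stubs [[448.4, -98.5], [502.2, -93.1], [555.8, -93.5]]
pocket edges [[622.5, -27.0], [635.1, -117.3], [545.0, -131.5], [534.0, -37.1], [460.5, -47.9], [472.8, -138.9], [515.2, -42.4], [526.3, -131.6], [569.5, -32.5], [579.3, -124.3]]
```

```bash
python3 -c "
from h import *
print(go(430,-100,200,0.133))"
```

```text
(array([ 0.3744, -0.391 ,  0.028 ]), array([-0.   ,  0.   ,  0.197]))
```

```bash
python3 -m crank '[[0.374,-0.391,0.028,0,0,0.197,0.3],[0.374,-0.391,0.028,0,0,0.197,0.3],[0.374,-0.391,0.028,0,0,0.197,0.3],[0.374,-0.391,0.028,0,0,0.197,0.3],[0.374,-0.391,0.028,0,0,0.197,0.3]]' 40; python3 -c "
from h import *
print(go(430,-100,200,0.133))"
```

```text
clock: 0.8
eef_pos: [307.7, -363.0, 215.2]
tcp_rot: [3.141, -0.0, 0.132]
contact_force: [0.6, -0.2, -0.5]
opening: 0.696
grasp_force: 0.0
(array([ 0.1559, -0.2446,  0.0151]), array([ 0.   , -0.   , -0.001]))
```

```bash
python3 -m crank '[[0.156,-0.245,0.015,0,0,0,0.3],[0.156,-0.245,0.015,0,0,0,0.3],[0.156,-0.245,0.015,0,0,0,0.3],[0.156,-0.245,0.015,0,0,0,0.3],[0.156,-0.245,0.015,0,0,0,0.3]]';  python3 -m crank '[[0.03,-0.05,0.003,0,0,0,0.3],[0.03,-0.05,0.003,0,0,0,0.3]]'; python3 - <<'E'
from h import *
f=cams.grab_frame("wrist"); print(f["position"],f["orientation"])
im=f["image"][:,:,::-1].copy()
np.save("w1.npy",f,allow_pickle=True)
cv2.imwrite("pics/w1.png",im)
E
```

```text
clock: 1.3
eef_pos: [412.9, -136.4, 202.5]
tcp_rot: [3.141, -0.001, 0.133]
contact_force: [1.1, -0.8, -0.9]
opening: 0.702
grasp_force: 0.0
clock: 1.5
eef_pos: [436.8, -80.7, 199.3]
tcp_rot: [-3.141, -0.001, 0.137]
contact_force: [-0.6, -0.1, 0.6]
opening: 0.701
grasp_force: 0.0
[520.25533021 -69.39415178 346.84608698] [ 2.80804164e+00  4.28608515e-04 -1.43382309e+00]
```

View pics/w1.png

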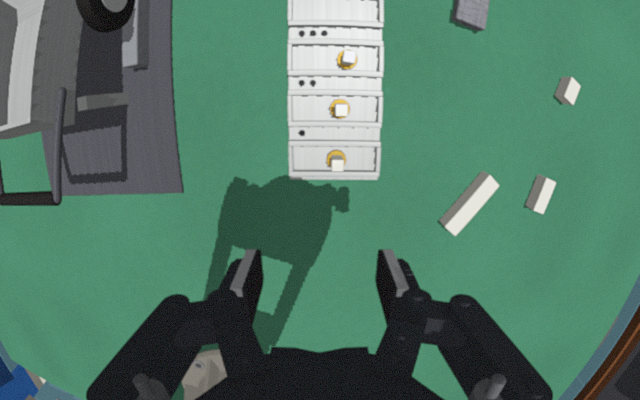

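```bash
python3 - <<'E'
import cv2
im=cv2.imread("pics/w1.png"); cv2.imwrite("pics/c4.png",cv2.resize(im[35:185,280:390],None,fx=4,fy=4,interpolation=cv2.INTER_CUBIC))
E
```

```text
(no output)
```

View pics/c4.png

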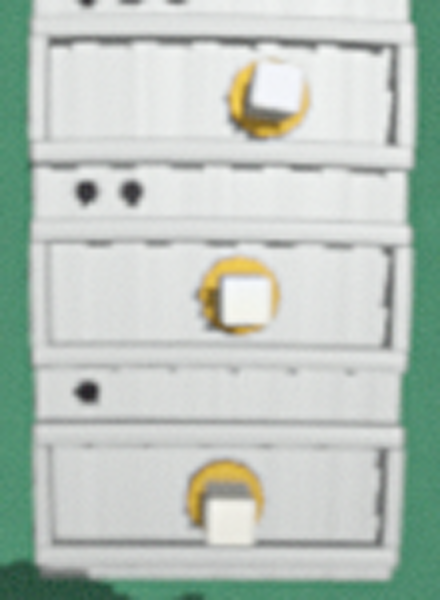

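```bash
python3 - <<'E'
from h import *
f=np.load("w1.npy",allow_pickle=True).item()
b=lambda p,z: back(f,np.array(p,float)/4+[280,35],z,True)[:,:2].round(1)
for n,(x0,x1,y0,y1) in dict(p1=(48,387,443,547),p2=(47,393,241,347),p3=(47,395,38,146)).items():
    q=b([(x0,(y0+y1)/2),(x1,(y0+y1)/2),((x0+x1)/2,y0),((x0+x1)/2,y1)],16); d=q[0]-q[1]
    print(n,q.mean(0),"len",np.hypot(*d).round(1),"wid",np.hypot(*(q[2]-q[3])).round(1),"yaw",np.arctan2(-d[0],d[1]).round(3))
print(b([(226,500),(240,295),(270,98)],14)); print(b([(230,521),(245,300),(275,87)],40))
im=f["image"];hsv=cv2.cvtColor(im,cv2.COLOR_RGB2HSV); m=((hsv[...,1]<60)&(hsv[...,2]>150)).astype(np.uint8); m[:,:420]=0; m[260:]=0
n,l,st,c=cv2.connectedComponentsWithStats(m)
for i in range(1,n):
    if st[i,4]>40:
        w=back(f,np.argwhere(l==i)[:,::-1].astype(float),22,True)[:,:2].astype(np.float32); print(st[i],[np.round(q,2) for q in cv2.minAreaRect(w)])
E
```

```text
p1 [453.075 -95.55 ] len 93.0 wid 29.0 yaw 0.142
p2 [507.575 -88.175] len 92.0 wid 28.4 yaw 0.146
p3 [561.475 -80.8  ] len 91.3 wid 29.3 yaw 0.153
[[451.5 -98.1]
 [507.7 -93.5]
 [561.6 -93.7]]
[[451.6 -97.7]
 [507.6 -93. ]
 [561.3 -92.6]]
[460   0  17  14 108] [array([ 653.15, -217.86]), array([15.73, 18.39]), np.float64(18.54)]
[564  77  17  28 286] [array([ 602.35, -395.12]), array([24.49, 33.09]), np.float64(72.7)]
[ 445  174   55   63 1105] [array([ 423.74, -272.14]), array([24.36, 86.92]), np.float64(59.62)]
[533 177  24  38 435] [array([ 452.45, -387.73]), array([24.88, 49.71]), np.float64(81.68)]
```

```bash
python3 -c "
from h import *
print(go(451.6,-97.8,80,0.137),r.sense()['eef_pos'])"
```

```text
(array([0.0127, 0.018 , 0.1192]), array([-0.001, -0.   , -0.   ])) [436.48206517 -81.73069451 199.23238197]
```

```bash
python3 -m crank '[[0.0127,0.018,0.06,0,0,0,0.5],[0.0127,0.018,0.119,0,0,0,0.5],[0.0127,0.018,0.162,0,0,0,0.5],[0.0127,0.018,0.162,0,0,0,0.5]]' 40;  python3 -m crank '[[0,0,0,0,0,0,0.9],[0,0,0,0,0,0,0.95],[0,0,0,0,0,0,0.95],[0,0,0,0,0,0,0.95]]' 40
```

```text
clock: 1.95
eef_pos: [447.1, -101.6, 33.3]
tcp_rot: [-3.14, 0.006, 0.132]
contact_force: [-0.9, 1.0, 0.6]
opening: 0.502
grasp_force: 0.0
clock: 2.35
eef_pos: [451.4, -101.4, 38.7]
tcp_rot: [3.141, -0.003, 0.133]
contact_force: [0.8, -0.8, -0.0]
opening: 0.05
grasp_force: 0.8
```

```bash
python3 - <<'E'
from h import *
print(r.sense()["eef_pos"],r.sense()["opening"])
f=cams.grab_frame("wrist");np.save("w2.npy",f,allow_pickle=True)
cv2.imwrite("pics/w2.png",f["image"][:,:,::-1])
E
```

```text
[ 451.44046313 -101.37123795   38.73046089] 0.0497684378551772
```

View pics/w2.png

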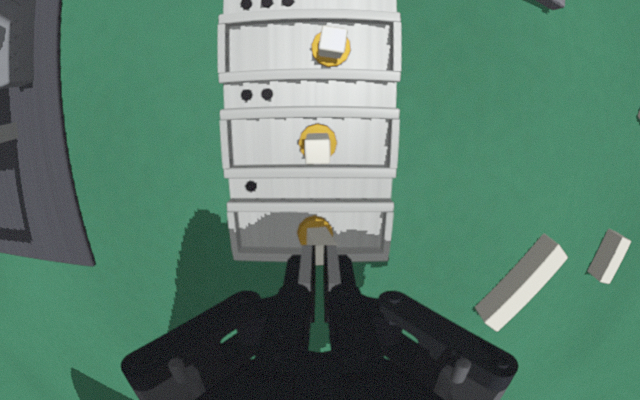

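```bash
python3 - <<'E'
from h import *
f=np.load("w2.npy",allow_pickle=True).item(); s=r.sense(); T=rot(s["tcp_rot"])
for d in([0,0,0],[0,0,19],[11,0,19],[-11,0,19],[11,0,-10]): print(d,proj(f,s["eef_pos"]+T.apply(d),True).round(0))
print(proj(f,[[451.6,-97.8,40],[451.6,-97.8,14]],True).round(0), f["position"]-s["eef_pos"])
im=cv2.imread("pics/w2.png"); cv2.imwrite("pics/c5.png",cv2.resize(im[190:310,250:390],None,fx=5,fy=5,interpolation=cv2.INTER_CUBIC))
E
```

```text
[0, 0, 0] [[318. 255.]]
[0, 0, 19] [[319. 239.]]
[11, 0, 19] [[319. 222.]]
[-11, 0, 19] [[319. 255.]]
[11, 0, -10] [[318. 246.]]
[[312. 255.]
 [313. 234.]] [ 83.32574605  11.05667934 147.83552433]
```

View pics/c5.png

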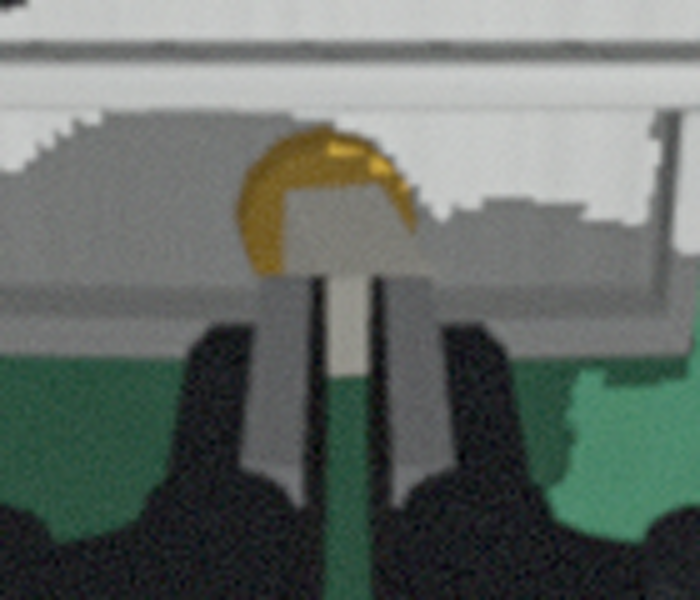

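```bash
python3 - <<'E'
from h import *
s=r.sense(); T=rot(s["tcp_rot"]); f=cams.grab_frame("scene"); im=f["image"][:,:,::-1]
c=proj(f,s["eef_pos"])[0]; x0,y0=(c-[35,28]).astype(int); k=11
cr=cv2.resize(im[y0:y0+52,x0:x0+70],None,fx=k,fy=k,interpolation=cv2.INTER_CUBIC)
for d,col in(([0,0,0],(0,0,255)),([0,0,19],(255,0,0)),([0,0,-20],(0,255,255))):
    p=(proj(f,s["eef_pos"]+T.apply(d))[0]-[x0,y0]+.5)*k; cv2.circle(cr,tuple(p.astype(int)),3,col,-1)
p=(proj(f,[451.6,-97.8,40])[0]-[x0,y0]+.5)*k; cv2.circle(cr,tuple(p.astype(int)),3,(255,0,255),-1)
cv2.imwrite("pics/c6.png",cr)
E
```

```text
(no output)
```

View pics/c6.png

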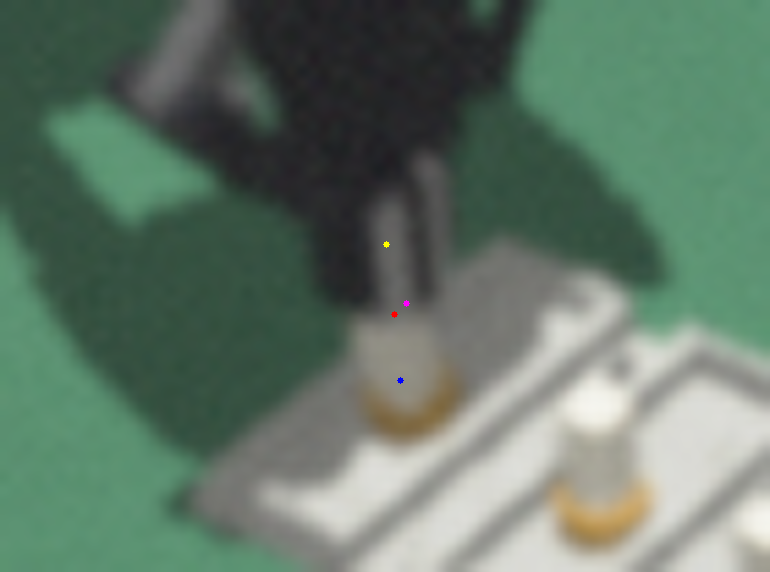

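```bash
python3 -m crank '[[0,-0.002,-0.005,0,0,0,0.6],[0,-0.002,-0.005,0,0,0,0.6],[0,-0.002,-0.005,0,0,0,0.6]]' 40 |grep -v clock;python3 -m crank '[[0,0,0.01,0,0,0,0.6],[0,0,0.02,0,0,0,0.6],[0,0,0.02,0,0,0,0.6],[0,0,0.02,0,0,0,0.6]]' 40;  python3 -m crank '[[0,0,0,0,0,0,0.95],[0,0,0,0,0,0,0.95],[0,0,0,0,0,0,0.95],[0,0,0,0,0,0,0.95]]' 40
```

```text
eef_pos: [450.3, -98.8, 42.6]
tcp_rot: [3.141, -0.001, 0.133]
contact_force: [0.6, -0.0, -0.2]
opening: 0.396
grasp_force: 0.0
clock: 3.15
eef_pos: [449.5, -98.8, 21.5]
tcp_rot: [-3.141, 0.002, 0.133]
contact_force: [-0.0, -0.1, -0.6]
opening: 0.401
grasp_force: 0.0
clock: 3.55
eef_pos: [450.2, -98.9, 22.4]
tcp_rot: [3.141, -0.0, 0.133]
contact_force: [0.8, -0.2, -1.3]
opening: 0.124
grasp_force: 43.2
```

```bash
python3 -m crank '[[0,0,-0.03,0,0,0,0.95],[0,0,-0.08,0,0,0,0.95],[0,0,-0.13,0,0,0,0.95],[0,0,-0.18,0,0,0,0.95],[0,0,-0.19,0,0,0,0.95]]' | grep -E 'open|grasp'; python3 -m crank '[[0.163,-0.316,0,0,0,0,0.95],[0.163,-0.316,0,0,0,0,0.95],[0.163,-0.316,0,0,0,0,0.95],[0.163,-0.316,0,0,0,0,0.95],[0.163,-0.316,0,0,0,0,0.95]]'| grep -E 'eef|open|grasp'; python3 -c "
from h import *
print(go(570.3,235.8,210,0.144))"
```

```text
opening: 0.124
grasp_force: 43.2
eef_pos: [534.3, 138.5, 211.7]
opening: 0.124
grasp_force: 43.3
(array([ 0.0486, -0.0917,  0.0016]), array([ 0.   ,  0.   , -0.011]))
```

```bash
python3 -m crank '[[0.0486,-0.0917,0,0,0,-0.011,0.95],[0.0486,-0.0917,0,0,0,-0.011,0.95],[0.0486,-0.0917,0.0,0,0,-0.011,0.95],[0.0486,-0.0917,0.0,0,0,-0.011,0.95],[0.0486,-0.0917,0.0,0,0,-0.011,0.95]]'| grep -E 'clock|eef|open|grasp'; python3 -c "
from h import *
print(go(570.3,235.8,120,0.144))"
```

```text
clock: 5.05
eef_pos: [569.5, 233.0, 211.4]
opening: 0.126
grasp_force: 43.2
(array([ 0.0013, -0.0028,  0.0914]), array([ 0.001,  0.002, -0.   ]))
```

```bash
python3 -m crank '[[0.001,-0.003,0.04,0,0,0,0.95],[0.001,-0.003,0.075,0,0,0,0.95],[0.001,-0.003,0.09,0,0,0,0.95],[0.001,-0.003,0.091,0,0,0,0.95],[0.001,-0.003,0.091,0,0,0,0.95]]'| grep -E 'eef|force|open'; python3 -m crank '[[0,0,0,0,0,0,0.6],[0,0,0,0,0,0,0.6],[0,0,-0.03,0,0,0,0.6],[0,0,-0.08,0,0,0,0.6],[0,0,-0.1,0,0,0,0.6]]'| grep -E 'clock|eef|open|grasp';python3 -c "
from h import *
print(go(507.6,-93.0,200,0.137))"
```

```text
eef_pos: [571.4, 236.4, 122.2]
contact_force: [0.5, 0.4, -0.2]
opening: 0.127
grasp_force: 43.2
clock: 6.05
eef_pos: [572.9, 237.8, 226.7]
opening: 0.402
grasp_force: 0.0
(array([-0.1122,  0.3181,  0.0255]), array([-0.002, -0.006,  0.007]))
```

```bash
python3 -m crank '[[-0.112,0.318,0.015,0,0,0.007,0.6],[-0.112,0.318,0.015,0,0,0.007,0.6],[-0.112,0.318,0.015,0,0,0.007,0.6],[-0.112,0.318,0.015,0,0,0.007,0.6],[-0.112,0.318,0.015,0,0,0.007,0.6]]' >/dev/null; python3 -m crank '[[-0.029,0.083,0.004,0,0,0,0.6],[-0.029,0.083,0.004,0,0,0,0.6],[-0.029,0.083,0.054,0,0,0,0.6],[-0.029,0.083,0.104,0,0,0,0.6],[-0.029,0.083,0.104,0,0,0,0.6]]'| grep -E 'clock|eef|open|grasp';python3 -c "
from h import *
print(go(507.6,-93.0,22,0.137))"
```

```text
clock: 7.05
eef_pos: [501.2, -93.9, 102.1]
opening: 0.402
grasp_force: 0.0
(array([0.0072, 0.0002, 0.08  ]), array([-0.003,  0.008, -0.001]))
```

```bash
python3 -m crank '[[0,0,0,0,0,0,0.6],[0,0,0,0,0,0,0.6]]' >/dev/null;python3 -c "
from h import *
print(go(507.6,-93.0,21,0.137))"
```

```text
(array([ 0.0004, -0.0014,  0.0878]), array([ 0.001, -0.004,  0.   ]))
```

```bash
python3 -m crank '[[0,-0.001,0.04,0,0,0,0.6],[0,-0.001,0.075,0,0,0,0.6],[0,-0.001,0.087,0,0,0,0.6],[0,-0.001,0.087,0,0,0,0.6],[0,-0.001,0.087,0,0,0,0.6]]'| grep -E 'eef|force|open'; python3 -m crank '[[0,0,0,0,0,0,0.95],[0,0,0,0,0,0,0.95],[0,0,0,0,0,0,0.95],[0,0,0,0,0,0,0.95]]'| grep -E 'clock|eef|open|grasp'
```

```text
eef_pos: [506.5, -93.4, 21.0]
contact_force: [0.6, -0.3, 0.3]
opening: 0.401
grasp_force: 0.0
clock: 8.15
eef_pos: [506.3, -93.5, 20.9]
opening: 0.126
grasp_force: 40.1
```

```bash
python3 -m crank '[[0,0,-0.03,0,0,0,0.95],[0,0,-0.08,0,0,0,0.95],[0,0,-0.13,0,0,0,0.95],[0,0,-0.18,0,0,0,0.95],[0,0,-0.19,0,0,0,0.95]]' | grep -E 'open|grasp'; python3 -m crank '[[0.0788,-0.3173,0,0,0,0,0.95],[0.0788,-0.3173,0,0,0,0,0.95],[0.0788,-0.3173,0,0,0,0,0.95],[0.0788,-0.3173,0,0,0,0,0.95],[0.0788,-0.3173,0,0,0,0,0.95]]'| grep -E 'eef|open|grasp'; python3 -m crank '[[0.0186,-0.0747,0,0,0,0,0.95],[0.0186,-0.0747,0,0,0,0,0.95],[0.0186,-0.0747,0,0,0,0,0.95],[0.0186,-0.0747,0,0,0,0,0.95]]'| grep -E 'eef|open|grasp'; python3 -c "
from h import *
print(go(541.1,231.6,124,0.144))"
```

```text
opening: 0.132
grasp_force: 26.0
eef_pos: [531.3, 157.2, 209.4]
opening: 0.127
grasp_force: 44.1
eef_pos: [539.3, 232.0, 208.8]
opening: 0.129
grasp_force: 44.1
(array([0.0018, 0.0006, 0.0848]), array([ 0.001,  0.001, -0.006]))
```

```bash
python3 -m crank '[[0.002,0,0.04,0,0,0,0.95],[0.002,0,0.075,0,0,0,0.95],[0.002,0,0.084,0,0,0,0.95],[0.002,0,0.084,0,0,0,0.95],[0.002,0,0.084,0,0,0,0.95]]'| grep -E 'eef|force|open'; python3 -m crank '[[0,0,0,0,0,0,0.6],[0,0,0,0,0,0,0.6],[0,0,-0.03,0,0,0,0.6],[0,0,-0.08,0,0,0,0.6],[0,0,-0.1,0,0,0,0.6]]'| grep -E 'clock|eef|open|grasp'; python3 -m crank '[[-0.025,0.324,0.015,0,0,0,0.6],[-0.025,0.324,0.015,0,0,0,0.6],[-0.025,0.324,0.015,0,0,0,0.6],[-0.025,0.324,0.015,0,0,0,0.6],[-0.025,0.324,0.015,0,0,0,0.6]]' >/dev/null; python3 -m crank '[[-0.006,0.075,0.004,0,0,0,0.6],[-0.006,0.075,0.004,0,0,0,0.6],[-0.006,0.075,0.054,0,0,0,0.6],[-0.006,0.075,0.104,0,0,0,0.6],[-0.006,0.075,0.104,0,0,0,0.6]]' >/dev/null; python3 -m crank '[[0,0,0,0,0,0,0.6],[0,0,0,0,0,0,0.6]]'| grep -E 'clock|eef|open|grasp';python3 -c "
from h import *
print(go(561.4,-93.0,21,0.137))"
```

```text
eef_pos: [542.7, 231.8, 126.5]
contact_force: [-0.0, -0.1, -0.9]
opening: 0.123
grasp_force: 44.1
clock: 10.55
eef_pos: [543.7, 233.0, 230.3]
opening: 0.397
grasp_force: 0.0
clock: 11.75
eef_pos: [562.9, -92.3, 112.4]
opening: 0.399
grasp_force: 0.0
(array([-0.002 ,  0.0003,  0.0914]), array([ 0.001, -0.004,  0.   ]))
```

```bash
python3 -m crank '[[-0.001,0,0.04,0,0,0,0.6],[-0.001,0,0.075,0,0,0,0.6],[-0.001,0,0.09,0,0,0,0.6],[-0.001,0,0.09,0,0,0,0.6],[-0.001,0,0.09,0,0,0,0.6]]'| grep -E 'eef|force|open'; python3 -m crank '[[0,0,0,0,0,0,0.95],[0,0,0,0,0,0,0.95],[0,0,0,0,0,0,0.95],[0,0,0,0,0,0,0.95]]'| grep -E 'clock|eef|open|grasp'; python3 -m crank '[[0,0,-0.03,0,0,0,0.95],[0,0,-0.08,0,0,0,0.95],[0,0,-0.13,0,0,0,0.95],[0,0,-0.18,0,0,0,0.95],[0,0,-0.19,0,0,0,0.95]]' | grep -E 'open|grasp'; python3 -m crank '[[-0.0053,-0.3242,0,0,0,0,0.95],[-0.0053,-0.3242,0,0,0,0,0.95],[-0.0053,-0.3242,0,0,0,0,0.95],[-0.0053,-0.3242,0,0,0,0,0.95],[-0.0053,-0.3242,0,0,0,0,0.95]]'| grep -E 'eef|open|grasp'; python3 -m crank '[[-0.0012,-0.0742,0,0,0,0,0.95],[-0.0012,-0.0742,0,0,0,0,0.95],[-0.0012,-0.0742,0,0,0,0,0.95],[-0.0012,-0.0742,0,0,0,0,0.95]]'| grep -E 'eef|open|grasp'; python3 -c "
from h import *
print(go(511.9,227.4,130,0.144))"
```

```text
eef_pos: [561.4, -92.5, 21.4]
contact_force: [-0.0, -1.0, 0.0]
opening: 0.403
grasp_force: 0.0
clock: 12.65
eef_pos: [561.5, -92.6, 21.4]
opening: 0.131
grasp_force: 39.1
opening: 0.13
grasp_force: 39.4
eef_pos: [521.1, 156.4, 209.8]
opening: 0.129
grasp_force: 39.4
eef_pos: [510.2, 228.0, 209.4]
opening: 0.126
grasp_force: 39.5
(array([0.0017, 0.0008, 0.0794]), array([ 0.001,  0.   , -0.006]))
```

```bash
python3 -m crank '[[0.002,0,0.04,0,0,0,0.95],[0.002,0,0.07,0,0,0,0.95],[0.002,0,0.079,0,0,0,0.95],[0.002,0,0.079,0,0,0,0.95],[0.002,0,0.079,0,0,0,0.95]]'| grep -E 'eef|force|open'; python3 -m crank '[[0,0,0,0,0,0,0.6],[0,0,0,0,0,0,0.6],[0,0,-0.03,0,0,0,0.6],[0,0,-0.08,0,0,0,0.6],[0,0,-0.12,0,0,0,0.6]]'| grep -E 'clock|eef|open|grasp'; python3 -m crank '[[-0.105,0,0,0,0,-1.571,0.3],[-0.105,0,0,0,0,-1.571,0.3],[-0.105,0,0,0,0,-1.571,0.3],[-0.105,0,0,0,0,-1.571,0.3],[-0.105,0,0,0,0,-1.571,0.3]]'|  grep -E 'clock|eef|tcp|open|grasp'; python3 - <<'E'
from h import *
print(go(408.8,212.5,240,1.715))
f=cams.grab_frame("top");cv2.imwrite("pics/t2.png",f["image"][:,:,::-1]); hsv=cv2.cvtColor(f["image"],cv2.COLOR_RGB2HSV)
m=((hsv[...,1]<70)&(hsv[...,2]>110)).astype(np.uint8); m[:,:370]=0; m[:205]=0
n,l,st,c=cv2.connectedComponentsWithStats(m)
for i in range(1,n):
    if st[i,4]>60: print(back(f,c[i],22)[0].round(0))
E
```

```text
eef_pos: [513.5, 227.9, 131.8]
contact_force: [0.4, 0.1, 0.2]
opening: 0.127
grasp_force: 39.4
clock: 15.05
eef_pos: [512.8, 228.4, 253.6]
opening: 0.398
grasp_force: 0.0
clock: 15.55
eef_pos: [408.4, 214.2, 251.8]
tcp_rot: [3.141, -0.002, 0.894]
opening: 0.702
grasp_force: 0.0
(array([-0.0011,  0.0014,  0.0118]), array([ 0.002, -0.002, -0.821]))
[ 440. -881.   22.]
[ 599. -391.   22.]
[ 497. -219.   22.]
[ 452. -384.   22.]
[ 423. -270.   22.]
```

```bash
python3 -m crank '[[0,0,0,0,0,-0.821,0.3],[0,0,0,0,0,-0.821,0.3],[0,0,0,0,0,-0.821,0.3],[0,0,0,0,0,-0.821,0.3],[0,0,0,0,0,-0.821,0.3]]' >/dev/null; python3 -m crank '[[0,0,0,0,0,-0.075,0.3],[0,0,0,0,0,-0.075,0.3],[0,0,0,0,0,-0.075,0.3]]'|  grep -E 'clock|eef|tcp|open|grasp'; python3 - <<'E'
from h import *
print(go(408.8,212.5,140,1.715))
f=cams.grab_frame("wrist"); im=f["image"][:,:,::-1].copy()
Z=R.from_euler("z",.144);T=Z*R.from_euler("y",.177);A=np.array([603.3,240.6,80])
for y in(-55,0,55):
    p=proj(f,A+T.apply((-205,y,30)),True)[0]; print(p); cv2.circle(im,tuple(p.astype(int)),2,(0,0,255),-1)
t=cv2.imread("pics/t2.png")
cv2.imwrite("pics/c7.png",np.vstack([im[:, 60:560],cv2.resize(t[190:290,290:490],(500,250))[:200]]))
E
```

```text
clock: 16.4
eef_pos: [408.7, 214.0, 251.0]
tcp_rot: [3.141, -0.0, 1.708]
opening: 0.705
grasp_force: 0.0
(array([-1.60e-03, -1.00e-04,  1.11e-01]), array([ 0.001, -0.   , -0.007]))
[319.79111654 251.44471757]
[319.40964693 195.50154596]
[318.96499466 131.794055  ]
```

View pics/c7.png

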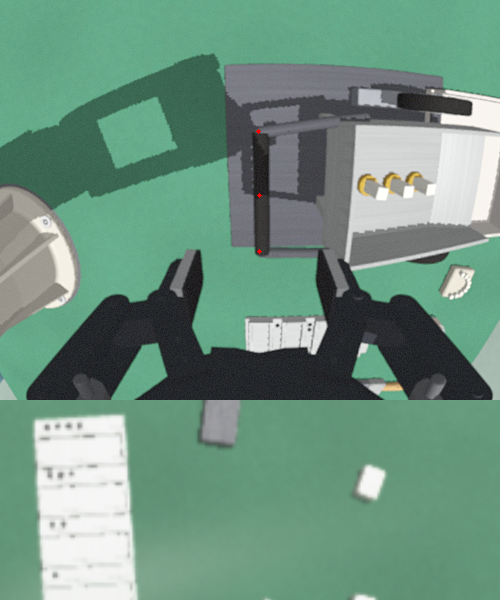

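```bash
python3 -m crank '[[-0.001,0,0.04,0,0,-0.007,0.3],[-0.001,0,0.08,0,0,-0.007,0.3],[-0.001,0,0.105,0,0,-0.007,0.3],[-0.001,0,0.111,0,0,-0.007,0.3],[-0.001,0,0.111,0,0,-0.007,0.3]]'|  grep -E 'eef|force'; python3 -m crank '[[0,0,0,0,0,0,0.95],[0,0,0,0,0,0,0.95],[0,0,0,0,0,0,0.95],[0,0,0,0,0,0,0.95],[0,0,0,0,0,0,0.95]]' 30
```

```text
eef_pos: [408.4, 212.8, 139.3]
contact_force: [0.6, -0.0, 1.1]
grasp_force: 0.0
clock: 17.45
eef_pos: [410.3, 213.5, 140.6]
tcp_rot: [3.138, -0.001, 1.719]
contact_force: [5.7, -0.6, -1.0]
opening: 0.142
grasp_force: 30.9
```

```bash
python3 - <<'E'
from h import *
s=r.sense();T=rot(s["tcp_rot"])
Z=R.from_euler("z",.144);A=np.array([603.3,240.6,80])
h=lambda t:A+(Z*R.from_euler("y",t)).apply((-205,0,30))
off=s["eef_pos"]-h(.177); print("off",off,s["eef_pos"])
for t in np.arange(.177,1.36,.0782): print(round(t,3),(T.inv().apply(h(t)-h(.177))/1000).round(3))
E
```

```text
off [ 1.44167486  1.12546571 -5.06168696] [410.26078715 213.52502645 140.56543808]
0.177 [0. 0. 0.]
0.255 [-0.     0.006 -0.015]
0.333 [-0.     0.013 -0.03 ]
0.412 [-0.     0.021 -0.044]
0.49 [-0.     0.03  -0.057]
0.568 [-0.    0.04 -0.07]
0.646 [-0.     0.051 -0.082]
0.724 [-0.     0.063 -0.092]
0.803 [-0.     0.076 -0.102]
0.881 [-0.     0.09  -0.111]
0.959 [-0.     0.104 -0.119]
1.037 [-0.     0.119 -0.126]
1.115 [-0.     0.134 -0.131]
1.194 [-0.     0.149 -0.135]
1.272 [-0.001  0.165 -0.139]
1.35 [-0.001  0.181 -0.14 ]
```

```bash
python3 -m crank '[[0,0.006,-0.015,0,0,0,0.95],[0,0.013,-0.03,0,0,0,0.95],[0,0.021,-0.044,0,0,0,0.95],[0,0.030,-0.057,0,0,0,0.95],[0,0.04,-0.07,0,0,0,0.95]]'|  grep -E 'eef|force|open'; python3 -m crank '[[0,0.011,-0.012,0,0,0,0.95],[0,0.023,-0.022,0,0,0,0.95],[0,0.036,-0.032,0,0,0,0.95],[0,0.05,-0.041,0,0,0,0.95],[0,0.064,-0.049,0,0,0,0.95]]'|  grep -E 'eef|tcp|force|open'
```

```text
eef_pos: [446.6, 218.9, 209.7]
contact_force: [-4.2, 2.9, -2.5]
opening: 0.13
grasp_force: 28.6
eef_pos: [507.4, 228.3, 261.5]
tcp_rot: [-3.133, -0.001, 1.719]
contact_force: [-21.8, -1.7, 33.4]
opening: 0.116
grasp_force: 34.1
```

```bash
python3 -m crank '[[0,0,0,0,0,0,0.95],[0,0,0,0,0,0,0.95]]'|  grep -E 'eef|tcp|force|open'; python3 - <<'E'
from h import *
s=r.sense();T=rot(s["tcp_rot"]); f=cams.grab_frame("wrist"); g=cams.grab_frame("scene")
im=f["image"][:,:,::-1].copy()
p=proj(f,s["eef_pos"],True)[0];cv2.circle(im,tuple(p.astype(int)),2,(0,0,255),-1)
c=proj(g,s["eef_pos"])[0].astype(int); print(c)
sc=g["image"][:,:,::-1][max(c[1]-70,0):c[1]+100,c[0]-60:c[0]+140]
cv2.imwrite("pics/c8.png",np.hstack([cv2.resize(sc,None,fx=2.35,fy=2.35,interpolation=cv2.INTER_CUBIC)[:400],im[:400,200:520]]))
E
```

```text
eef_pos: [510.3, 228.8, 263.3]
tcp_rot: [-3.141, -0.002, 1.719]
contact_force: [-17.5, -2.9, 38.0]
opening: 0.106
grasp_force: 35.7
[376  62]Traceback (most recent call last):
  File "<stdin>", line 7, in <module>
    return _nx.concatenate(arrs, 1, dtype=dtype, casting=casting)
           ~~~~~~~~~~~~~~~^^^^^^^^^^^^^^^^^^^^^^^^^^^^^^^^^^^^^^^
ValueError: all the input array dimensions except for the concatenation axis must match exactly, but along dimension 0, the array at index 0 has size 381 and the array at index 1 has size 400
```

```bash
python3 -m crank '[[0,-0.002,-0.004,0,0,0,0.95],[0,-0.002,-0.004,0,0,0,0.95]]' 20|  grep -E 'eef|force|open'; python3 - <<'E'
from h import *
s=r.sense();T=rot(s["tcp_rot"]); f=cams.grab_frame("wrist"); g=cams.grab_frame("scene")
im=f["image"][:,:,::-1].copy()
p=proj(f,s["eef_pos"],True)[0];cv2.circle(im,tuple(p.astype(int)),2,(0,0,255),-1)
c=proj(g,s["eef_pos"])[0].astype(int)
sc=g["image"][:,:,::-1][max(c[1]-70,0):c[1]+130,c[0]-60:c[0]+140]
cv2.imwrite("pics/c8.png",np.hstack([cv2.resize(sc,(400,int(sc.shape[0]*2)),interpolation=cv2.INTER_CUBIC)[:360],im[:360,200:520]]))
E
```

```text
eef_pos: [509.2, 228.4, 265.4]
contact_force: [-6.9, -1.1, 19.1]
opening: 0.064
grasp_force: 18.2
```

View pics/c8.png

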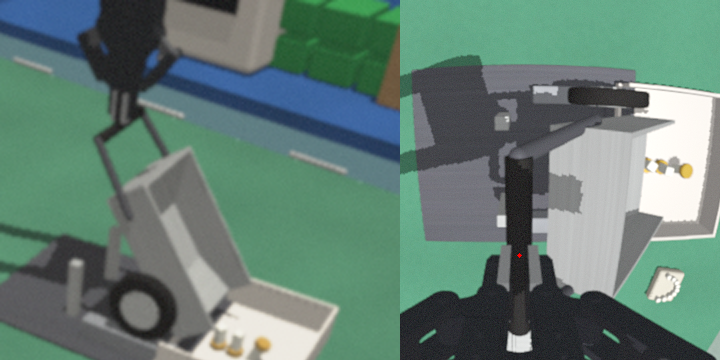

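```bash
python3 -m crank '[[0,0,0,0,0,0,0.6],[0,0,0,0,0,0,0.6],[0,0,0.01,0,0,0,0.6],[0,0,0.018,0,0,0,0.6],[0,0,0.018,0,0,0,0.6]]' |  grep -E 'eef|force|open'; python3 -m crank '[[0,0,0,0,0,0,0.95],[0,0,0,0,0,0,0.95],[0,0,0,0,0,0,0.95],[0,0,0,0,0,0,0.95]]' 30|  grep -E 'clock|eef|force|open'
```

```text
eef_pos: [508.5, 227.5, 242.5]
contact_force: [0.7, 0.1, 0.2]
opening: 0.403
grasp_force: 0.0
clock: 19.95
eef_pos: [509.4, 227.9, 244.4]
contact_force: [-0.8, 0.4, -3.7]
opening: 0.147
grasp_force: 29.3
```

```bash
python3 -m crank '[[0,0.015,-0.007,0,0,0,0.95],[0,0.031,-0.013,0,0,0,0.95],[0,0.047,-0.018,0,0,0,0.95],[0,0.063,-0.021,0,0,0,0.95],[0,0.077,-0.023,0,0,0,0.95]]'|  grep -E 'eef|force|open'; python3 -m crank '[[0,0,0,0,0,0,0.95],[0,0,0,0,0,0,0.95],[0,0,0,0,0,0,0.95]]' |  grep -E 'clock|eef|force|open'
```

```text
eef_pos: [585.8, 239.6, 268.6]
contact_force: [-4.9, -0.0, 8.2]
opening: 0.147
grasp_force: 31.2
clock: 20.75
eef_pos: [586.4, 239.7, 268.7]
contact_force: [1.6, 0.5, 5.9]
opening: 0.149
grasp_force: 30.9
```

```bash
python3 -m crank '[[0,-0.018,0.002,0,0,0,0.95],[0,-0.0355,0.006,0,0,0,0.95],[0,-0.053,0.012,0,0,0,0.95],[0,-0.0695,0.018,0,0,0,0.95],[0,-0.0855,0.027,0,0,0,0.95]]'|  grep -E 'eef|force|open'; python3 -m crank '[[0,-0.015,0.01,0,0,0,0.95],[0,-0.03,0.021,0,0,0,0.95],[0,-0.043,0.033,0,0,0,0.95],[0,-0.055,0.046,0,0,0,0.95],[0,-0.066,0.06,0,0,0,0.95]]' |  grep -E 'clock|eef|force|open'
```

```text
eef_pos: [501.8, 226.8, 241.6]
contact_force: [5.5, -0.1, -2.2]
opening: 0.149
grasp_force: 30.2
clock: 21.75
eef_pos: [436.4, 217.1, 181.0]
contact_force: [5.6, -0.3, -1.2]
opening: 0.148
grasp_force: 30.0
```

```bash
python3 -m crank '[[0,-0.01,0.015,0,0,0,0.95],[0,-0.018,0.031,0,0,0,0.95],[0,-0.025,0.048,0,0,0,0.95],[0,-0.0305,0.065,0,0,0,0.95],[0,-0.0345,0.083,0,0,0,0.95]]'|  grep -E 'eef|force|open'; python3 -m crank '[[0,-0.001,0.005,0,0,0,0.95],[0,-0.001,0.008,0,0,0,0.95],[0,-0.001,0.008,0,0,0,0.95]]' |  grep -E 'clock|eef|force|open'
```

```text
eef_pos: [402.9, 212.3, 97.9]
contact_force: [5.5, -2.7, 2.6]
opening: 0.151
grasp_force: 29.9
clock: 22.55
eef_pos: [402.3, 212.6, 91.9]
contact_force: [-4.0, -3.6, 29.4]
opening: 0.146
grasp_force: 33.9
```

```bash
python3 -m crank '[[0,0,0,0,0,0,0.4],[0,0,0,0,0,0,0.4],[0,0,-0.04,0,0,0,0.4],[0,0,-0.09,0,0,0,0.4],[0,0,-0.14,0,0,0,0.4]]' |  grep -E 'eef|force|open';python3 -m crank '[[0,0.02,-0.02,0,0,0,0.4],[0,0.02,-0.02,0,0,0,0.4],[0,0.02,-0.02,0,0,0,0.4]]'|  grep -E 'clock|eef|force|open'; cat >> h.py <<'E'
def blocks(f):
    hsv=cv2.cvtColor(f["image"],cv2.COLOR_RGB2HSV); m=((hsv[...,1]<70)&(hsv[...,2]>110)).astype(np.uint8); m[:,:370]=0; m[:205]=0
    n,l,st,c=cv2.connectedComponentsWithStats(m)
    return [(back(f,c[i],22)[0][:2].round(1),st[i,4]) for i in range(1,n) if 60<st[i,4]<600]
E
python3 - <<'E'
from h import *
f=cams.grab_frame("wrist"); im=f["image"][:,:,::-1].copy()
Z=R.from_euler("z",.144);A=np.array([603.3,240.6,80])
for P in((-205,-50,30),(-205,50,30),(-135.5,61.5,66),(-135.5,-61.5,66),(0,61,66),(0,-61,66)):
    p=proj(f,A+Z.apply(P),True)[0]; cv2.circle(im,tuple(p.astype(int)),1,(0,0,255),-1)
t=cams.grab_frame("top"); print(blocks(t)); print(go(423.7,-272.1,180,2.61), r.sense()["eef_pos"])
cv2.imwrite("pics/c9.png",np.hstack([im[:,150:560],cv2.resize(t["image"][120:300,150:320,::-1],(378,400),interpolation=cv2.INTER_CUBIC)]))
E
```

```text
eef_pos: [399.8, 211.3, 230.6]
contact_force: [1.4, -0.4, -0.6]
opening: 0.603
grasp_force: 0.0
clock: 23.35
eef_pos: [420.1, 214.5, 249.1]
contact_force: [-0.5, 0.7, -0.6]
opening: 0.594
grasp_force: 0.0
[(array([ 599.1, -390.6]), np.int32(156)), (array([ 496.9, -219.1]), np.int32(79)), (array([ 452.1, -384.3]), np.int32(225)), (array([ 423. , -269.7]), np.int32(371))]
(array([-0.4815, -0.0668,  0.0686]), array([-0.003, -0.001, -0.891])) [419.0180876  214.0729677  247.89704693]
```

View pics/c9.png

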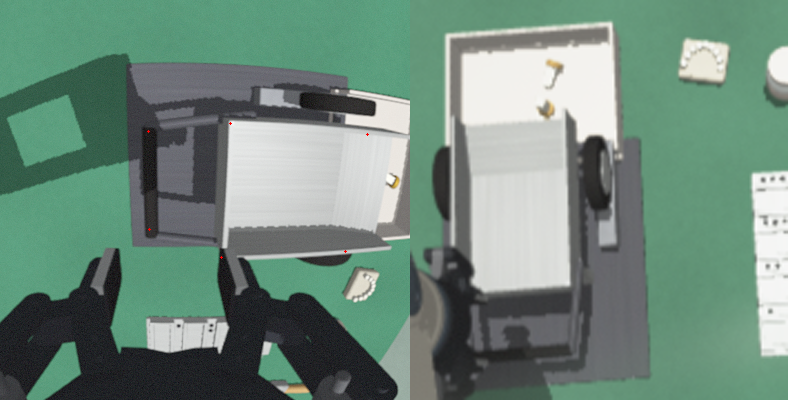

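```bash
python3 -m crank '[[-0.48,-0.067,0.069,0,0,-0.891,0.4],[-0.48,-0.067,0.069,0,0,-0.891,0.4],[-0.48,-0.067,0.069,0,0,-0.891,0.4],[-0.48,-0.067,0.069,0,0,-0.891,0.4],[-0.48,-0.067,0.069,0,0,-0.891,0.4]]'|  grep -E 'eef|tcp'; python3 -c "
from h import *
print(go(423.7,-272.1,150,2.61))"
```

```text
eef_pos: [422.2, 2.8, 218.0]
tcp_rot: [-3.14, -0.002, 2.361]
(array([-0.1946, -0.1942,  0.068 ]), array([-0.002, -0.002, -0.249]))
```

```bash
python3 -m crank '[[-0.186,-0.186,0.065,0,0,-0.249,0.4],[-0.186,-0.186,0.065,0,0,-0.249,0.4],[-0.186,-0.186,0.065,0,0,-0.249,0.4],[-0.186,-0.186,0.065,0,0,-0.249,0.4],[-0.186,-0.186,0.065,0,0,-0.249,0.4]]'|  grep -E 'eef|tcp'; python3 -m crank '[[0,0,0,0,0,0,0.4],[0,0,0,0,0,0,0.4]]'|  grep -E 'eef|tcp';  python3 - <<'E'
from h import *
f=cams.grab_frame("wrist"); im=f["image"];hsv=cv2.cvtColor(im,cv2.COLOR_RGB2HSV); m=((hsv[...,1]<60)&(hsv[...,2]>150)).astype(np.uint8); m[270:]=0
n,l,st,c=cv2.connectedComponentsWithStats(m)
for i in range(1,n):
    if st[i,4]>100:
        w=back(f,np.argwhere(l==i)[:,::-1].astype(float),22,True)[:,:2].astype(np.float32); print(st[i],[np.round(q,2) for q in cv2.minAreaRect(w)])
print(go(423.7,-272.1,100,2.61))
E
```

```text
eef_pos: [422.3, -228.1, 160.6]
tcp_rot: [3.142, -0.003, 2.605]
eef_pos: [422.2, -227.0, 160.8]
tcp_rot: [3.142, -0.004, 2.602]
[393  95  78  62 541] [array([ 426.59, -102.44]), array([ 6.72, 96.75]), np.float64(7.91)]
[ 399  101   95   96 3965] [array([456.64, -96.5 ]), array([ 50.3 , 101.22]), np.float64(7.71)]
[615 120  11  46 202] [array([581.58, 168.04]), array([66.34, 20.55]), np.float64(7.64)]
[ 428  144   85   89 3020] [array([509.45, -89.28]), array([ 48.97, 101.35]), np.float64(7.71)]
[ 268  165   28   82 1919] [array([ 424.05, -271.66]), array([23.74, 86.78]), np.float64(59.75)]
[625 167  15 103 373] [array([742.86, 197.89]), array([253.2 ,  25.01]), np.float64(10.76)]
[ 451  184   77   80 2214] [array([562.2 , -82.22]), array([ 46.99, 101.05]), np.float64(7.61)]
[ 470  218   70   52 1362] [array([615.46, -74.27]), array([46.58, 99.35]), np.float64(7.62)]
[196 256  24  14 239] [array([ 435.58, -383.26]), array([26.9 , 17.13]), np.float64(62.7)]
(array([-0.0246, -0.039 ,  0.0612]), array([ 0.   , -0.003, -0.006]))
```

```bash
python3 -m crank '[[-0.0246,-0.039,0.03,0,0,-0.009,0.4],[-0.0246,-0.039,0.07,0,0,-0.009,0.4],[-0.0246,-0.039,0.11,0,0,-0.009,0.4],[-0.0246,-0.039,0.11,0,0,-0.009,0.4],[-0.0246,-0.039,0.11,0,0,-0.009,0.4]]'|  grep -E 'eef|tcp'; python3 -c "
from h import *
print(go(424,-271.7,2,2.6136))"
```

```text
eef_pos: [425.0, -271.6, 52.8]
tcp_rot: [3.141, -0.002, 2.616]
(array([ 0.0007, -0.0006,  0.0508]), array([ 0.   , -0.002,  0.002]))
```

```bash
python3 -m crank '[[0.001,0,0.03,0,0,0,0.4],[0.001,0,0.045,0,0,0,0.4],[0.001,0,0.05,0,0,0,0.4],[0.001,0,0.05,0,0,0,0.4]]'|  grep -E 'eef|tcp|force';  python3 -m crank '[[0,0,0,0,0,0,0.85],[0,0,0,0,0,0,0.85],[0,0,0,0,0,0,0.85],[0,0,0,0,0,0,0.85]]' 50|  grep -E 'eef|tcp|open|force'
```

```text
eef_pos: [425.3, -272.6, 3.9]
tcp_rot: [-3.142, 0.002, 2.615]
contact_force: [0.2, -0.8, 0.4]
grasp_force: 0.0
eef_pos: [425.2, -273.1, 4.1]
tcp_rot: [3.142, 0.002, 2.614]
contact_force: [-0.6, 2.0, 10.4]
opening: 0.246
grasp_force: 49.3
```

```bash
python3 -m crank '[[0,0,-0.03,0,0,0,0.85],[0,0,-0.06,0,0,0,0.85],[0,0,-0.06,0,0,0,0.85],[0,0,-0.06,0,0,0,0.85]]'|  grep -E 'eef|tcp|force|open'; python3 - <<'E'
from h import *
s=r.sense();T=rot(s["tcp_rot"]); f=cams.grab_frame("wrist"); im=f["image"]
np.save("w3.npy",f,allow_pickle=True)
print(go(453,-95.5,150,1.571+.135))
g=cams.grab_frame("scene"); sc=g["image"]; c=proj(g,s["eef_pos"])[0]; x0,y0=(c-[35,30]).astype(int); k=10
cr=cv2.resize(sc[y0:y0+55,x0:x0+80,::-1],None,fx=k,fy=k,interpolation=cv2.INTER_CUBIC)
for d,col in(([0,0,0],(0,0,255)),([0,0,19],(255,0,0)),([0,0,-20],(0,255,255))):
    p=(proj(g,s["eef_pos"]+T.apply(d))[0]-[x0,y0]+.5)*k; cv2.circle(cr,tuple(p.astype(int)),3,col,-1)
cv2.imwrite("pics/c10.png",cr)
E
```

```text
eef_pos: [424.9, -273.0, 63.5]
tcp_rot: [-3.142, 0.002, 2.614]
contact_force: [0.1, -0.3, -1.3]
opening: 0.239
grasp_force: 50.0
(array([ 0.0643,  0.1675, -0.0874]), array([0.   , 0.   , 0.908]))
```

```bash
python3 - <<'E'
from h import *
w3=np.load("w3.npy",allow_pickle=True).item(); w1=np.load("w1.npy",allow_pickle=True).item()
for f in(w1,w3):
    hsv=cv2.cvtColor(f["image"],cv2.COLOR_RGB2HSV); m=((hsv[...,1]<60)&(hsv[...,2]>130)).astype(np.uint8)
    yy,xx=np.mgrid[:400,:640]; W=back(f,np.c_[xx.ravel(),yy.ravel()],16,True)[:,:2]
    a=np.array([-np.sin(.135),np.cos(.135)]); b=np.array([np.cos(.135),np.sin(.135)])
    q=W-[453,-95.5]; u=q@b; v=q@a; ok=(np.abs(v)<70)&(u>-40)&(u<190)&(m.ravel()>0)
    for lo in(-10,45,100,155):
        s=ok&(u>lo)&(u<lo+20)
        if s.sum()>50: print(lo,"v",np.percentile(v[s],[.5,99.5]).round(1),end=" ")
    s=ok&(np.abs(v)<40); print("u",np.percentile(u[s],[.2,99.8]).round(1))
E
```

```text
-10 v [-50.5  50.8] 45 v [-50.5  50.8] 100 v [-51.   50.5] 155 v [-50.5  50.7] u [-23.  174.6]
-10 v [-54.   51.7] 45 v [-54.3  51.7] 100 v [-54.6  51.6] 155 v [-54.8  51.6] u [-30.3 187.8]
```

```bash
python3 -m crank '[[0.0,0.0,-0.02,0,0,0.908,0.85],[0.064,0.167,-0.03,0,0,0.908,0.85],[0.064,0.167,-0.03,0,0,0.908,0.85],[0.064,0.167,-0.03,0,0,0.908,0.85],[0.064,0.167,-0.03,0,0,0.908,0.85]]'|  grep -E 'eef|tcp|open'; python3 -m crank '[[0,0,0,0,0,0.17,0.85],[0,0,0,0,0,0.17,0.85],[0,0,0,0,0,0.17,0.85]]'|  grep -E 'clock|eef|tcp|open';  python3 -c "
from h import *
print(go(453.2,-97.2,60,1.706))"
```

```text
eef_pos: [451.8, -99.8, 91.3]
tcp_rot: [-3.14, -0.001, 1.928]
opening: 0.245
clock: 27.3
eef_pos: [452.1, -101.6, 91.5]
tcp_rot: [-3.14, -0.0, 1.768]
opening: 0.242
(array([0.0041, 0.002 , 0.0315]), array([-0.001, -0.   ,  0.062]))
```

```bash
python3 -m crank '[[0.004,0.002,0,0,0,0.062,0.85],[0.004,0.002,0.03,0,0,0.062,0.85],[0.004,0.002,0.055,0,0,0.062,0.85],[0.004,0.002,0.055,0,0,0.062,0.85],[0.004,0.002,0.055,0,0,0.062,0.85]]'|  grep -E 'eef|tcp|open|force';  python3 - <<'E'
from h import *
print(go(453.2,-97.2,10,1.706))
# block outline in wrist view at its current height
s=r.sense(); f=cams.grab_frame("wrist"); np.save("w4.npy",f,allow_pickle=True)
E
```

```text
eef_pos: [453.2, -97.8, 37.0]
tcp_rot: [-3.14, -0.001, 1.703]
contact_force: [-0.3, 0.1, -1.0]
opening: 0.244
grasp_force: 49.9
(array([0.0006, 0.0001, 0.027 ]), array([-0.002, -0.001, -0.003]))
```

```bash
python3 -m crank '[[0.0005,0,0.008,0,0,0,0.85],[0.0005,0,0.014,0,0,0,0.85],[0.0005,0,0.02,0,0,0,0.85],[0.0005,0,0.02,0,0,0,0.85],[0.0005,0,0.02,0,0,0,0.85]]'|  grep -E 'eef|tcp|open|force'; python3 -m crank '[[0,0,0.003,0,0,0,0.85],[0,0,0.006,0,0,0,0.85],[0,0,0.006,0,0,0,0.85]]'|  grep -E 'clock|eef|tcp|open|force'
```

```text
eef_pos: [453.6, -96.6, 17.1]
tcp_rot: [-3.141, -0.0, 1.702]
contact_force: [-0.3, 1.0, -1.4]
opening: 0.245
grasp_force: 49.9
clock: 28.65
eef_pos: [454.2, -96.8, 12.8]
tcp_rot: [3.141, 0.0, 1.702]
contact_force: [-6.8, 2.4, 30.0]
opening: 0.24
grasp_force: 67.9
```

```bash
python3 -m crank '[[0,0,-0.002,0,0,0,0.85],[0,0,-0.002,0,0,0,0.65],[0,0,-0.002,0,0,0,0.65],[0,0,-0.002,0,0,0,0.65]]'|  grep -E 'eef|open|force'; python3 -m crank '[[0,0,-0.02,0,0,0,0.65],[0,0,-0.06,0,0,0,0.6],[0,0,-0.11,0,0,0,0.5],[0,0,-0.14,0,0,0,0.5],[0,0,-0.14,0,0,0,0.5]]'|  grep -E 'clock|eef|tcp|open|force'; python3 - <<'E'
from h import *
f=cams.grab_frame("wrist"); np.save("w5.npy",f,allow_pickle=True); cv2.imwrite("pics/w5.png",f["image"][:,:,::-1])
hsv=cv2.cvtColor(f["image"],cv2.COLOR_RGB2HSV); 
yy,xx=np.mgrid[:400,:640]
for z in(16,28):
    W=back(f,np.c_[xx.ravel(),yy.ravel()],z,True)[:,:2]; q=W-[453,-95.5]; b=np.array([np.cos(.135),np.sin(.135)]); a=np.array([-b[1],b[0]])
    V=f["image"].reshape(-1,3).mean(1); u=q@b; v=q@a
    for lim,nm,key,o in(((np.abs(v)<12),"u",u,np.abs(u)<30),((np.abs(u)<6),"v",v,np.abs(v)<55)):
        s=lim&o; h=np.histogram(key[s],np.arange(-56,57,2),weights=V[s])[0]/np.maximum(np.histogram(key[s],np.arange(-56,57,2))[0],1); print(z,nm,h.round(0).astype(int).tolist())
t=cams.grab_frame("top"); print(blocks(t))
E
```

```text
eef_pos: [453.6, -96.7, 13.0]
contact_force: [0.2, 0.6, -0.4]
opening: 0.346
grasp_force: 0.0
clock: 29.55
eef_pos: [456.4, -97.3, 157.2]
tcp_rot: [3.135, 0.002, 1.702]
contact_force: [-0.1, -0.1, 0.6]
opening: 0.5
grasp_force: 0.0
16 u [0, 0, 0, 0, 0, 0, 0, 0, 0, 0, 0, 0, 0, 88, 87, 123, 162, 153, 147, 159, 159, 148, 162, 184, 189, 191, 196, 198, 197, 195, 194, 195, 195, 192, 167, 191, 212, 205, 204, 220, 225, 229, 231, 0, 0, 0, 0, 0, 0, 0, 0, 0, 0, 0, 0, 0]
16 v [117, 117, 156, 210, 233, 241, 240, 240, 241, 241, 241, 241, 242, 242, 242, 243, 243, 243, 244, 244, 244, 244, 245, 245, 246, 246, 246, 207, 154, 154, 154, 154, 154, 154, 154, 154, 154, 154, 154, 154, 154, 154, 154, 153, 168, 184, 193, 196, 168, 132, 145, 211, 215, 110, 97, 117]
28 u [0, 0, 0, 0, 0, 0, 0, 0, 0, 0, 0, 0, 0, 93, 94, 100, 161, 179, 161, 171, 169, 152, 154, 194, 202, 209, 217, 203, 210, 208, 208, 208, 209, 196, 179, 219, 223, 214, 226, 229, 231, 231, 232, 0, 0, 0, 0, 0, 0, 0, 0, 0, 0, 0, 0, 0]
28 v [115, 117, 116, 117, 127, 179, 210, 233, 240, 240, 240, 241, 241, 241, 242, 242, 242, 242, 243, 243, 243, 244, 244, 244, 245, 245, 246, 246, 234, 172, 152, 154, 154, 154, 153, 154, 154, 154, 154, 154, 154, 154, 154, 154, 153, 168, 184, 193, 196, 166, 131, 180, 220, 213, 104, 104]
[(array([ 590.4, -426.3]), np.int32(159)), (array([ 452.1, -384.2]), np.int32(225))]
```

```bash
python3 -c "
from h import *
print(go(452.5,-370,150,2.997))"
```

```text
(array([-0.2707, -0.0372,  0.0035]), array([ 1.000e-03,  1.000e-03, -1.295e+00]))
```

```bash
python3 -m crank '[[-0.271,-0.037,0,0,0,-1.295,0.4],[-0.271,-0.037,0,0,0,-1.295,0.4],[-0.271,-0.037,0,0,0,-1.295,0.4],[-0.271,-0.037,0,0,0,-1.295,0.4],[-0.271,-0.037,0,0,0,-1.295,0.4]]'|  grep -E 'eef|tcp'; python3 -c "
from h import *
print(go(452.5,-370,150,2.997))"
```

```text
eef_pos: [451.8, -326.5, 151.0]
tcp_rot: [-3.141, -0.003, 2.395]
(array([-0.03  , -0.0314,  0.0009]), array([ 0.001, -0.003, -0.602]))
```

```bash
python3 -m crank '[[-0.03,-0.031,0,0,0,-0.602,0.4],[-0.03,-0.031,0,0,0,-0.602,0.4],[-0.03,-0.031,0,0,0,-0.602,0.4],[-0.03,-0.031,0,0,0,-0.602,0.4],[-0.03,-0.031,0,0,0,-0.602,0.4]]'|  grep -E 'eef|tcp'; python3 -m crank '[[0,0,0,0,0,0,0.4],[0,0,0,0,0,0,0.4]]'|  grep -E 'eef|tcp'; cat >> h.py <<'E'
def wb(f,z=22):
    hsv=cv2.cvtColor(f["image"],cv2.COLOR_RGB2HSV); m=((hsv[...,1]<60)&(hsv[...,2]>150)).astype(np.uint8); m[270:]=0
    n,l,st,c=cv2.connectedComponentsWithStats(m)
    for i in range(1,n):
        if st[i,4]>100:
            w=back(f,np.argwhere(l==i)[:,::-1].astype(float),z,True)[:,:2].astype(np.float32); b=cv2.minAreaRect(w)
            if w[:,1].max()<-150: print(st[i],[np.round(q,2) for q in b])
E
python3 - <<'E'
from h import *
f=cams.grab_frame("wrist"); wb(f); print(go(452.5,-387.7,60,2.997))
E
```

```text
eef_pos: [452.8, -368.0, 150.9]
tcp_rot: [3.14, -0.003, 2.993]
eef_pos: [453.5, -368.3, 152.4]
tcp_rot: [3.141, -0.001, 2.988]
[ 287  159   27   55 1238] [array([ 451.38, -386.31]), array([23.94, 53.37]), np.float64(82.12)]
(array([-0.0019, -0.0194,  0.0927]), array([ 0.   , -0.001, -0.008]))
```

```bash
python3 -m crank '[[-0.002,-0.019,0.04,0,0,-0.012,0.4],[-0.002,-0.019,0.09,0,0,-0.012,0.4],[-0.002,-0.019,0.1,0,0,-0.012,0.4],[-0.002,-0.019,0.1,0,0,-0.012,0.4],[-0.002,-0.019,0.1,0,0,-0.012,0.4]]'|  grep -E 'eef|tcp'; python3 -c "
from h import *
print(go(453,-387.3,4,3.0))"
```

```text
eef_pos: [453.8, -388.1, 54.8]
tcp_rot: [-3.141, 0.001, 3.003]
(array([0.0009, 0.0007, 0.0508]), array([-0.001,  0.001,  0.003]))
```

```bash
python3 -m crank '[[0.001,0.001,0.03,0,0,0,0.4],[0.001,0.001,0.045,0,0,0,0.4],[0.001,0.001,0.05,0,0,0,0.4],[0.001,0.001,0.05,0,0,0,0.4]]'|  grep -E 'eef|tcp|force';  python3 -m crank '[[0,0,0,0,0,0,0.85],[0,0,0,0,0,0,0.85],[0,0,0,0,0,0,0.85],[0,0,0,0,0,0,0.85]]' 50|  grep -E 'eef|tcp|open|force'; python3 -m crank '[[0,0,-0.03,0,0,0,0.85],[0,0,-0.08,0,0,0,0.85],[0,0,-0.1,0,0,0,0.85],[0,0,-0.1,0,0,0,0.85]]'|  grep -E 'clock|eef|open|force'; python3 -c "
from h import *
print(go(561.4,-80.7,104,1.706))"
```

```text
eef_pos: [452.2, -386.6, 3.6]
tcp_rot: [3.141, -0.0, 3.003]
contact_force: [-0.3, 0.1, -0.1]
grasp_force: 0.0
eef_pos: [452.8, -387.2, 4.5]
tcp_rot: [-3.141, 0.002, 3.003]
contact_force: [-0.8, 0.4, 5.9]
opening: 0.243
grasp_force: 50.0
clock: 32.6
eef_pos: [454.0, -388.3, 107.3]
contact_force: [0.1, -0.2, -0.2]
opening: 0.244
grasp_force: 49.2
(array([-0.0639,  0.3194,  0.0025]), array([1.000e-03, 7.000e-03, 1.297e+00]))
```

```bash
python3 -m crank '[[-0.064,0.319,0,0,0,1.297,0.85],[-0.064,0.319,0,0,0,1.297,0.85],[-0.064,0.319,0,0,0,1.297,0.85],[-0.064,0.319,0,0,0,1.297,0.85],[-0.064,0.319,0,0,0,1.297,0.85]]'|  grep -E 'eef|tcp|open';  python3 -c "
from h import *
print(go(561.4,-80.7,104,1.706))"
```

```text
eef_pos: [528.9, -165.1, 102.3]
tcp_rot: [-3.141, -0.001, 2.3]
opening: 0.241
(array([ 0.0413,  0.0804, -0.0017]), array([-0.001, -0.001,  0.594]))
```

```bash
python3 -m crank '[[0.041,0.08,0,0,0,0.594,0.85],[0.041,0.08,0,0,0,0.594,0.85],[0.041,0.08,0,0,0,0.594,0.85],[0.041,0.08,0,0,0,0.594,0.85],[0.041,0.08,0,0,0,0.594,0.85]]'|  grep -E 'eef|tcp|open'; python3 -m crank '[[0,0,0.03,0,0,0,0.85],[0,0,0.06,0,0,0,0.85],[0,0,0.065,0,0,0,0.85],[0,0,0.065,0,0,0,0.85]]'|  grep -E 'eef|tcp|open';  python3 -c "
from h import *
print(go(561.4,-80.7,11,1.706))"
```

```text
eef_pos: [560.6, -82.3, 102.3]
tcp_rot: [-3.14, -0.0, 1.71]
opening: 0.246
eef_pos: [560.1, -83.1, 37.3]
tcp_rot: [-3.139, -0.001, 1.713]
opening: 0.242
(array([0.0022, 0.0017, 0.0263]), array([-0.003, -0.001,  0.007]))
```

```bash
python3 -m crank '[[0.002,0.001,0.006,0,0,0.007,0.85],[0.002,0.001,0.012,0,0,0.007,0.85],[0.002,0.001,0.018,0,0,0.007,0.85],[0.002,0.001,0.021,0,0,0.007,0.85],[0.002,0.001,0.021,0,0,0.007,0.85]]'|  grep -E 'eef|tcp|open|force'; python3 -m crank '[[0,0,0.002,0,0,0,0.85],[0,0,0.004,0,0,0,0.85],[0,0,0.004,0,0,0,0.85]]'|  grep -E 'clock|eef|tcp|open|force'
```

```text
eef_pos: [561.6, -80.8, 16.9]
tcp_rot: [-3.141, -0.0, 1.705]
contact_force: [0.1, -0.2, 0.3]
opening: 0.245
grasp_force: 49.3
clock: 34.8
eef_pos: [562.0, -80.9, 13.2]
tcp_rot: [3.141, 0.0, 1.704]
contact_force: [-0.5, 0.8, -0.7]
opening: 0.247
grasp_force: 49.3
```

```bash
python3 -m crank '[[0,0,0.001,0,0,0,0.85],[0,0,0.002,0,0,0,0.85],[0,0,0.002,0,0,0,0.85]]'|  grep -E 'eef|open|force'; python3 -m crank '[[0,0,0,0,0,0,0.65],[0,0,0,0,0,0,0.65],[0,0,0,0,0,0,0.65]]'|  grep -E 'eef|open|force'; python3 -m crank '[[0,0,-0.02,0,0,0,0.65],[0,0,-0.06,0,0,0,0.6],[0,0,-0.11,0,0,0,0.5],[0,0,-0.14,0,0,0,0.4],[0,0,-0.14,0,0,0,0.4]]'|  grep -E 'clock|eef|tcp|open|force'; python3 -c "
from h import *
print(blocks(cams.grab_frame('top')));print(go(560,-405,150,2.84))"
```

```text
eef_pos: [562.1, -80.9, 12.9]
contact_force: [-6.4, 0.8, 20.8]
opening: 0.239
grasp_force: 61.0
eef_pos: [562.9, -80.9, 12.4]
contact_force: [-0.6, 1.0, 10.0]
opening: 0.351
grasp_force: 4.9
clock: 35.9
eef_pos: [564.9, -81.3, 156.1]
tcp_rot: [3.134, 0.002, 1.704]
contact_force: [0.5, -0.7, -0.2]
opening: 0.606
grasp_force: 0.0
[(array([ 641.4, -883.6]), np.int32(162)), (array([ 590.5, -426.3]), np.int32(156)), (array([ 435.9, -889.1]), np.int32(599)), (array([ 502.4, -227.1]), np.int32(218)), (array([ 228. , -889.5]), np.int32(176))]
(array([-0.3206, -0.0466,  0.0039]), array([ 0.003,  0.004, -1.136]))
```

```bash
python3 -m crank '[[-0.338,-0.079,0.004,0,0,-1.136,0.4],[-0.338,-0.079,0.004,0,0,-1.136,0.4],[-0.338,-0.079,0.004,0,0,-1.136,0.4],[-0.338,-0.079,0.004,0,0,-1.136,0.4],[-0.338,-0.079,0.004,0,0,-1.136,0.4]]'|  grep -E 'eef|tcp';  python3 -c "
from h import *
print(go(594,-428,150,2.84))"
```

```text
eef_pos: [538.2, -318.1, 146.7]
tcp_rot: [-3.141, -0.003, 2.422]
(array([-0.1144, -0.0459, -0.0036]), array([ 0.   , -0.003, -0.418]))
```

```bash
python3 -m crank '[[-0.114,-0.046,-0.004,0,0,-0.418,0.4],[-0.114,-0.046,-0.004,0,0,-0.418,0.4],[-0.114,-0.046,-0.004,0,0,-0.418,0.4],[-0.114,-0.046,-0.004,0,0,-0.418,0.4],[-0.114,-0.046,-0.004,0,0,-0.418,0.4]]'|  grep -E 'eef|tcp'; python3 -m crank '[[0,0,0,0,0,0,0.4],[0,0,0,0,0,0,0.4]]'|  grep -E 'eef|tcp'; python3 - <<'E'
from h import *
f=cams.grab_frame("wrist"); wb(f); np.save("w6.npy",f,allow_pickle=True)
E
```

```text
eef_pos: [593.1, -426.2, 150.2]
tcp_rot: [3.14, -0.003, 2.831]
eef_pos: [593.8, -425.6, 152.2]
tcp_rot: [3.141, -0.001, 2.834]
[ 496  165   29   59 1398] [array([ 664.53, -229.26]), array([37.83, 62.03]), np.float64(85.58)]
[302 168  26  36 860] [array([ 592.31, -429.83]), array([23.57, 34.36]), np.float64(71.42)]
[496 218  30  37 816] [array([ 719.29, -232.43]), array([41.76, 43.24]), np.float64(86.0)]
```

```bash
python3 -c "
from h import *
print(go(593,-430,54,2.82))"
```

```text
(array([-0.0004, -0.0043,  0.0985]), array([ 0.   , -0.001,  0.014]))
```

```bash
python3 -m crank '[[0,-0.004,0.04,0,0,0.014,0.4],[0,-0.004,0.09,0,0,0.014,0.4],[0,-0.004,0.098,0,0,0.014,0.4],[0,-0.004,0.098,0,0,0.014,0.4],[0,-0.004,0.098,0,0,0.014,0.4]]'|  grep -E 'eef|tcp';python3 -c "
from h import *
print(go(593,-430,4,2.82))";  python3 -m crank '[[0,0,0.03,0,0,0,0.4],[0,0,0.045,0,0,0,0.4],[0,0,0.05,0,0,0,0.4],[0,0,0.05,0,0,0,0.4],[0,0,0.05,0,0,0,0.4]]'|  grep -E 'eef|force'; python3 -m crank '[[0,0,0,0,0,0,0.85],[0,0,0,0,0,0,0.85],[0,0,0,0,0,0,0.85],[0,0,0,0,0,0,0.85]]' 50|  grep -E 'eef|tcp|open|force'
```

```text
eef_pos: [594.3, -431.3, 56.8]
tcp_rot: [-3.141, 0.002, 2.82]
(array([0.0017, 0.0009, 0.0528]), array([-0.001,  0.002,  0.   ]))
eef_pos: [593.7, -431.2, 5.8]
contact_force: [-0.3, 0.2, 0.4]
grasp_force: 0.0
eef_pos: [593.7, -431.2, 5.7]
tcp_rot: [-3.141, 0.002, 2.82]
contact_force: [-0.4, 1.2, 5.6]
opening: 0.241
grasp_force: 49.6
```

```bash
python3 -m crank '[[0,0,-0.03,0,0,0,0.85],[0,0,-0.08,0,0,0,0.85],[0,0,-0.12,0,0,0,0.85],[0,0,-0.12,0,0,0,0.85]]'|  grep -E 'clock|eef|open|force'; python3 -c "
from h import *
print(go(615.7,-73.4,120,1.706))"
```

```text
clock: 39.0
eef_pos: [596.2, -433.1, 131.8]
contact_force: [0.7, -0.0, -0.3]
opening: 0.246
grasp_force: 49.0
(array([0.0953, 0.3475, 0.0097]), array([0.003, 0.011, 1.114]))
```

```bash
python3 -m crank '[[0.095,0.347,0.01,0,0,1.114,0.85],[0.095,0.347,0.01,0,0,1.114,0.85],[0.095,0.347,0.01,0,0,1.114,0.85],[0.095,0.347,0.01,0,0,1.114,0.85],[0.095,0.347,0.01,0,0,1.114,0.85]]'|  grep -E 'eef|tcp|open';  python3 -c "
from h import *
print(go(615.7,-73.4,110,1.706))"
```

```text
eef_pos: [605.9, -180.8, 117.0]
tcp_rot: [-3.141, -0.001, 2.068]
opening: 0.241
(array([0.0897, 0.0598, 0.0071]), array([-0.001, -0.   ,  0.362]))
```

```bash
python3 -m crank '[[0.09,0.06,0.007,0,0,0.362,0.85],[0.09,0.06,0.007,0,0,0.362,0.85],[0.09,0.06,0.007,0,0,0.362,0.85],[0.09,0.06,0.007,0,0,0.362,0.85],[0.09,0.06,0.007,0,0,0.362,0.85]]'|  grep -E 'eef|tcp|open'; python3 -m crank '[[0,0,0.03,0,0,0,0.85],[0,0,0.06,0,0,0,0.85],[0,0,0.07,0,0,0,0.85],[0,0,0.07,0,0,0,0.85]]'|  grep -E 'eef|tcp|open';  python3 -c "
from h import *
print(go(615.7,-73.4,17,1.706))"
```

```text
eef_pos: [615.4, -75.3, 110.3]
tcp_rot: [-3.141, 0.0, 1.716]
opening: 0.238
eef_pos: [614.3, -76.1, 39.2]
tcp_rot: [-3.138, -0.001, 1.712]
opening: 0.242
(array([0.0025, 0.0018, 0.0222]), array([-0.003, -0.001,  0.006]))
```

```bash
python3 -m crank '[[0.0025,0.001,0.006,0,0,0.006,0.85],[0.0025,0.001,0.012,0,0,0.006,0.85],[0.0025,0.001,0.018,0,0,0.006,0.85],[0.0025,0.001,0.021,0,0,0.006,0.85],[0.0025,0.001,0.021,0,0,0.006,0.85]]'|  grep -E 'eef|tcp|open|force'; python3 -m crank '[[0,0,0.002,0,0,0,0.85],[0,0,0.004,0,0,0,0.85],[0,0,0.004,0,0,0,0.85]]'|  grep -E 'clock|eef|tcp|open|force'
```

```text
eef_pos: [616.1, -72.3, 19.4]
tcp_rot: [-3.141, -0.0, 1.707]
contact_force: [-0.0, -0.0, -0.7]
opening: 0.245
grasp_force: 49.1
clock: 41.2
eef_pos: [616.2, -72.3, 15.5]
tcp_rot: [-3.141, -0.0, 1.707]
contact_force: [0.0, -1.5, -0.3]
opening: 0.242
grasp_force: 49.1
```

```bash
python3 -m crank '[[0,0,0.001,0,0,0,0.85],[0,0,0.002,0,0,0,0.85],[0,0,0.002,0,0,0,0.85]]'|  grep -E 'eef|open|force'; python3 -m crank '[[0,0,0,0,0,0,0.65],[0,0,0,0,0,0,0.65],[0,0,0,0,0,0,0.65]]'|  grep -E 'eef|open|force'; python3 -m crank '[[0,0,-0.02,0,0,0,0.65],[0,0,-0.06,0,0,0,0.6],[0,0,-0.11,0,0,0,0.5],[0,0,-0.16,0,0,0,0.4],[0,0,-0.18,0,0,0,0.4]]'|  grep -E 'clock|eef|tcp|open|force'; python3 -m crank '[[-0.1,0.1,0,0,0,0,0.4],[-0.1,0.1,0,0,0,0,0.4],[-0.1,0.1,0,0,0,0,0.4],[-0.1,0.1,0,0,0,0,0.4],[-0.1,0.1,0,0,0,0,0.4]]'|  grep -E 'clock|eef'; python3 - <<'E'
from h import *
f=cams.grab_frame("wrist"); g=cams.grab_frame("scene")
cv2.imwrite("pics/f1.png",np.vstack([cv2.resize(f["image"][:270,180:580],(800,540))[200:540] if 0 else cv2.resize(f["image"][:,:,::-1][:250,140:540],(480,300)),cv2.resize(g["image"][110:250,240:500,::-1],(480,258),interpolation=cv2.INTER_CUBIC)]))
E
```

```text
eef_pos: [616.2, -72.3, 13.5]
contact_force: [-0.6, 0.2, -0.3]
opening: 0.249
grasp_force: 49.1
eef_pos: [616.3, -72.4, 13.7]
contact_force: [0.2, 0.6, -0.2]
opening: 0.352
grasp_force: 0.0
clock: 42.3
eef_pos: [618.5, -72.6, 199.1]
tcp_rot: [3.135, 0.002, 1.707]
contact_force: [1.2, -1.1, 0.2]
opening: 0.595
grasp_force: 0.0
clock: 42.8
eef_pos: [728.8, -158.3, 192.8]
```

View pics/f1.png

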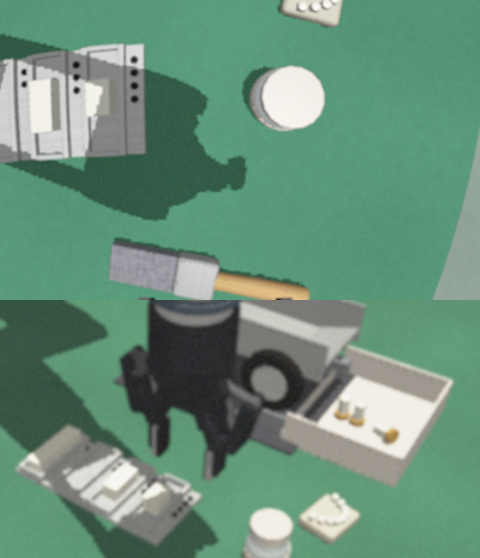

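```bash
python3 -m crank '[[-0.01,-0.279,-0.01,0,0,0,0.4],[-0.01,-0.279,-0.01,0,0,0,0.4],[-0.01,-0.279,-0.01,0,0,0,0.4],[-0.01,-0.279,-0.01,0,0,0,0.4],[-0.01,-0.279,-0.01,0,0,0,0.4]]'|  grep -E 'clock|eef'; python3 -m crank '[[-0.02,-0.029,0,0,0,0,0.4],[-0.02,-0.029,0,0,0,0,0.4],[-0.02,-0.029,0,0,0,0,0.4]]'|  grep -E 'clock|eef';python3 - <<'E'
from h import *
f=cams.grab_frame("wrist"); print(f["position"])
b=np.array([np.cos(.135),np.sin(.135)]); a=np.array([-b[1],b[0]]); G=cv2.cvtColor(f["image"],cv2.COLOR_RGB2GRAY)
def line(p0,d,n,z):
    P=np.array([[*(p0+d*t),z] for t in n]); px=proj(f,P,True).astype(np.float32)
    return cv2.remap(G,px[:,0].reshape(1,-1),px[:,1].reshape(1,-1),cv2.INTER_LINEAR)[0].tolist()
for c,L in(([453,-95.5],42),([561.4,-80.8],24),([615.6,-73.4],16)):
    c=np.array(c)
    print("v",line(c,a,range(-52,53,2),28))
    for w in(-L+6,0,L-6): print("u",w,line(c+a*w,b,range(-20,21),28))
E
```

```text
clock: 43.4
eef_pos: [479.9, -199.6, 202.9]
clock: 43.7
eef_pos: [456.1, -224.0, 203.3]
[ 444.05053757 -140.04225678  350.71967959]
v [123, 189, 240, 207, 224, 227, 250, 250, 250, 250, 249, 250, 249, 251, 250, 250, 249, 250, 250, 250, 250, 250, 250, 250, 250, 250, 250, 249, 250, 250, 249, 250, 249, 249, 248, 248, 247, 248, 248, 247, 246, 245, 246, 245, 245, 245, 244, 227, 210, 213, 149, 125, 124]
u -36 [208, 213, 223, 230, 234, 228, 211, 195, 171, 161, 200, 242, 251, 251, 250, 249, 250, 251, 250, 250, 250, 251, 251, 250, 251, 251, 252, 249, 252, 252, 251, 237, 191, 158, 198, 227, 233, 235, 233, 227, 228]
u 0 [159, 184, 215, 221, 225, 222, 200, 164, 135, 147, 196, 239, 249, 249, 249, 250, 250, 250, 250, 250, 250, 250, 250, 250, 250, 250, 250, 250, 249, 251, 249, 236, 203, 164, 190, 223, 227, 225, 222, 210, 219]
u 36 [191, 187, 206, 215, 216, 215, 207, 192, 165, 157, 193, 232, 246, 246, 245, 245, 244, 244, 244, 245, 245, 245, 244, 245, 245, 245, 245, 245, 245, 245, 245, 233, 194, 149, 182, 215, 218, 218, 214, 209, 219]
v [127, 187, 220, 185, 217, 224, 224, 226, 223, 219, 224, 225, 227,
[... 1027 characters left out ...]
, 205, 208, 207, 208, 206, 209, 210, 180, 144, 200, 195, 140, 123, 125]
u -10 [212, 195, 163, 136, 121, 123, 119, 119, 126, 143, 185, 218, 236, 240, 241, 239, 239, 238, 238, 239, 238, 238, 238, 238, 238, 238, 237, 237, 237, 238, 236, 229, 220, 210, 206, 205, 206, 208, 207, 207, 206]
u 0 [212, 200, 157, 128, 117, 119, 119, 118, 123, 145, 186, 223, 235, 239, 239, 238, 238, 237, 237, 237, 238, 238, 238, 237, 237, 237, 236, 237, 237, 237, 236, 231, 221, 210, 197, 159, 134, 122, 136, 160, 185]
u 10 [212, 197, 169, 137, 122, 119, 121, 117, 120, 138, 172, 217, 231, 237, 238, 237, 237, 237, 237, 237, 237, 237, 237, 236, 236, 236, 236, 236, 236, 236, 235, 232, 221, 207, 184, 138, 86, 53, 44, 94, 146]
```

```bash
python3 -m crank '[[0,0,0,0,0,0,0.4],[0,0,0,0,0,0,0.4],[0,0,0,0,0,0,0.4]]' | grep clock; python3 -c "
from rig import sign_off
print(sign_off())"
```

```text
clock: 44.05
the job is handed in; nothing more can be done
None
```

The job is handed in at 44 s of the 208 s allowed: the three stubs are in the tray and the tub is back down on its rest. The 85, 48 and 32 mm blocks lie flat in pockets 1, 3 and 4; no 66 mm block was there, so pocket 2 stays empty.

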